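Snap the controller board onto the standoffs of a parcel scale

ROBOT

A 6-joint arm with a two-finger parallel gripper is mounted at the origin on the work surface. World frame = base frame: x ahead of the robot, y to its left, z up, the work surface at z = 0. Lengths are in m, angles in rad, forces in N, time in s.
With the tool pointing down it reaches from about 0.35 to 0.975 m from the base axis. Payload 4.9 kg.
Tool frame: the origin (TCP) lies on the centre line of the jaws, within the pads' length; the fingertips stand 11 mm ahead of it and the grasp point (between the pads) lies 8 mm behind it; z points along the fingers, y is the direction in which the jaws open and shut (so a half turn about z gives the same grasp; the last joint's range is limited). The gripper opens to 85 mm and grips with 20 to 120 N. Pads are 22 mm wide; open, the fingers measure 114 mm over their backs; the gripper's body (76 mm by 85 mm) begins 54 mm behind the grasp point. The pads swing forward as they close: fully open they stand 13 mm farther back than shut.
Start: joints at [1.1, 0.053, 1.613, -0, 1.476, -0.119], TCP at [0.215, 0.587, 0.242] pointing down, gripper open.
Joint ranges: [-3.01, 3.01], [-1.01, 2.22], [0.06, 2.58], [-1.02, 4.17], [0.09, 2.62], [-3.14, 3.14]. Speed limits (rad/s): [2.57, 2.57, 3.14, 3.14, 3.14, 3.14].

INTERFACE

Orientations are given as a rotation vector (axis times angle).
In Python, from station import ctrl gives the robot as it stands.
- The arm moves only by the tool send_rows, never from a script. Its argument "series" is a list of rows, each an object of numbers: "tx", "ty", "tz": the shift along the tool's x, y, z in cm; "wx", "wy", "wz": the turn, a rotation vector about the tool's x, y, z in rad; "jaw": the closure, from 0 (fully open) to 1 (shut). In form: [{"tx": .., "ty": .., "tz": .., "wx": .., "wy": .., "wz": .., "jaw": ..}, ...]. A call has 1 to 5 rows; each row shifts and turns the pose as measured when the row begins, along the tool's axes as they then stand; what a row does not reach is not made up. A row lasts 1/8 s, in which the tool goes at most 62.5 mm and 10.7 degrees, less where a joint would pass 70% of its speed; a pose out of reach is approached as far as the arm can. A call is refused whole if a number of a shift passes 6.25 or a number of a turn 0.188, either way. A call with a gripper value outside its range is refused whole. The fingers move at their own pace and stop on an object; "squeeze" is the grip in N (left out, the last holds). Time passes only in rows, so rows that do not move let the fingers close. It gives the time, the measured TCP pose, the force and the opening at its end, in the units of the state.
- ctrl.get_obs(): the state, without advancing time (a new reading comes with each control period).
- ctrl.get_image(name): name is "scene" or "side" or "wrist"; returns the picture (400x640x3 uint8, red, green, blue); there is no depth.
- ctrl.camera_info(name): a dict with "mtx" (3x3 intrinsics, pixels), "R" (3x3) and "t" (3): a world point X has camera coordinates R X + t. Camera axes: x right, y down, z forward; pixel columns grow to the right and rows downward; lengths in m; the calibration is good to about 2 mm. The wrist camera is an equidistant fisheye: a pixel r from the principal point sees the ray r / f radians off the axis. A picture is of the moment at which its call begins: read the wrist's pose just before it. camera_info takes no time and is no camera call; for the wrist camera it gives the pose at the moment of the call.
- ctrl.finish_job(): hands the job in, once; it reports no verdict.
The state is a dict: "t": time; "q": joint angles; "dq": joint speeds; "effort": joint torques, N m; "tool_pos": TCP position; "tool_rot": TCP orientation; "contact_force": force on the tool from outside, world axes, zero at the start; "wrist_torque": the same for the moment, N m; "opening": finger opening in m.
Only numpy, scipy, OpenCV 4.12 (cv2) and the standard library are available. Lean on these libraries where they do the work, as an engineer would, in place of code of your own. Each camera call takes 0.05 s, during which the arm holds its last target.

TASK

The parcel scale on the dispatch bench is open for repair: take the green controller board from the blue mat, set it over the four white snap standoffs with its white connector towards the scale's display, and press it gently down, corner by corner on the blue relays, until every post has clicked through and the board lies home on all four. They stand on the scale's load cell, on a sprung carriage that gives way as you push, so go by feel and never load it with more than 25 N. Let go of the board at the end and leave the other things on the bench where they are.

Things in the scene. Friction and masses are not known exactly. Their poses are not given: they have to be found in the camera images.
- board_grip (a point): middle, half-way up, of the ribbed heat sink (30 x 30 mm, 45 mm tall) on the green controller board (130 x 90 x 3 mm, about 0.18 kg), 25.5 mm above the board's underside; lift the board by it. Axes of the board: x along its length towards the white connector (34 mm wide, 10 mm tall, at the +x edge), y left, z up. It starts flat on a blue mat 260 x 220 x 3 mm.
- carriage_mid (a point): middle of the four standoffs in the open grey parcel scale (tub 230 x 190 mm, walls 64 mm high), at shoulder height, 68 mm above the bench unloaded. x points to the display head (box 45 x 130 x 70 mm high, outside the tub, 115 to 160 mm along +x), y left, z up. When home, the board's underside is here and its x axis along this one.
- load_cell (a joint): how far the load cell's dark top plate (160 x 120 x 8 mm), which carries the standoffs, is pressed down within its carriage, m: 0 unloaded, 1 mm per 5 N, the board's weight included (0.4 mm). Rated load 25 N = 5 mm; beyond 5.4 mm it is ruined. The carriage below gives way as well: see post3.
- post0 (a point): white nylon snap standoff at x 55, y 35 mm in carriage_mid's frame; the point is on its axis at shoulder height. Shoulder 15 mm wide, 12 mm tall; above it a 6.8 mm pin, 17 mm tall, tapered tip. Springy barbs on its +y and -y sides spread to 13.6 mm: flat undersides 4.2 mm above the shoulder, sloping flanks above them.
- post1 (a point): white nylon snap standoff at x 55, y -35 mm in carriage_mid's frame; the point is on its axis at shoulder height. Made like post0. A board set down rests loose on the barbs' flanks with its underside about 8.6 mm above the shoulders.
- post2 (a point): white nylon snap standoff at x -55, y -35 mm in carriage_mid's frame; the point is on its axis at shoulder height. Made like post0. A push of roughly 7 to 19 N on its relay (it varies, and the last corners are the stiffest) forces the hole over a post's barbs, which then spring out over the board; the force drops as it clicks. All four at once need more than the load cell bears.
- post3 (a point): white nylon snap standoff at x -55, y 35 mm in carriage_mid's frame; the point is on its axis at shoulder height. The carriage under the load cell floats on damped springs (push slowly): past a first 1 to 16 N (unknown) it sinks 1 mm per N, up to 29 mm, and comes back up, so depth does not tell the load. Pushing one corner down may lift the opposite one.
- hole0 (a point): centre of the board's 10 mm square hole for post0, at the board's underside (x 55, y 35 mm in the board's axes). When home it lies within about 2 mm sideways and 1.2 mm in height of post0.
- hole1 (a point): centre of the board's 10 mm square hole for post1, at the board's underside (x 55, y -35 mm in the board's axes). When home it lies within about 2 mm sideways and 1.2 mm in height of post1.
- hole2 (a point): centre of the board's 10 mm square hole for post2, at the board's underside (x -55, y -35 mm in the board's axes). When home it lies within about 2 mm sideways and 1.2 mm in height of post2.
- hole3 (a point): centre of the board's 10 mm square hole for post3, at the board's underside (x -55, y 35 mm in the board's axes). When home it lies within about 2 mm sideways and 1.2 mm in height of post3.
- pad0 (a point): centre of the top of the blue relay (16 x 16 mm, 20 mm tall, top 23 mm above the board's underside) next to hole0 (x 36, y 33 mm in the board's axes, measured from its middle): the firm place to push this corner down; it stands higher than the post's tip.
- pad1 (a point): centre of the top of the blue relay (16 x 16 mm, 20 mm tall, top 23 mm above the board's underside) next to hole1 (x 36, y -33 mm in the board's axes, measured from its middle): the firm place to push this corner down; it stands higher than the post's tip.
- pad2 (a point): centre of the top of the blue relay (16 x 16 mm, 20 mm tall, top 23 mm above the board's underside) next to hole2 (x -36, y -33 mm in the board's axes, measured from its middle): the firm place to push this corner down; it stands higher than the post's tip.
- pad3 (a point): centre of the top of the blue relay (16 x 16 mm, 20 mm tall, top 23 mm above the board's underside) next to hole3 (x -36, y 33 mm in the board's axes, measured from its middle): the firm place to push this corner down; it stands higher than the post's tip.
- screwdriver: a screwdriver 150 mm long lying on the mat beside the board (origin under its middle); to be left alone.
- tape: a roll of white tape, 60 mm across, 24 mm high (origin under its centre); to be left alone.
- sanitizer: a clear bottle, 60 mm across, 150 mm high (origin under its centre); to be left alone.
- pen_cup: a blue cup, 76 mm across, 95 mm high (origin under its centre); to be left alone.
- carton: a red carton 110 x 170 x 70 mm (origin under its centre); to be left alone.
- mouse: a black computer mouse 105 x 60 x 34 mm (origin under its centre); to be left alone.
- stapler: a black stapler 130 x 36 x 45 mm (origin under its centre); to be left alone.
Mind the look-alikes: they are no part of the job. What is shaped like the part that bears board_grip but brown or purple is not meant.

How it is judged:
On the way:
1. the board has been brought onto the standoffs, every post in its own hole (horizontal distance between hole0 and post0 below 0.004 m and horizontal distance between hole1 and post1 below 0.004 m and horizontal distance between hole2 and post2 below 0.004 m and horizontal distance between hole3 and post3 below 0.004 m and z of hole0 in the frame of post0 below 0.015 m and z of hole1 in the frame of post1 below 0.015 m and z of hole2 in the frame of post2 below 0.015 m and z of hole3 in the frame of post3 below 0.015 m), for 0.1 s.
At the end, for the whole second after the job is handed in: each hole of the board lies within 4 mm sideways of its own post and less than 2 mm above its shoulder, that is below the barbs at all four posts, the board is at rest and released (horizontal distance between hole0 and post0 below 0.004 m and horizontal distance between hole1 and post1 below 0.004 m and horizontal distance between hole2 and post2 below 0.004 m and horizontal distance between hole3 and post3 below 0.004 m and z of hole0 in the frame of post0 below 0.002 m and z of hole1 in the frame of post1 below 0.002 m and z of hole2 in the frame of post2 below 0.002 m and z of hole3 in the frame of post3 below 0.002 m and linear speed of board below 0.01 m/s and contact force between the fingers and board below 0.05 N); the robot touches nothing.
It fails at once if the load cell is overloaded: pressed down more than 5.4 mm, that is 27 N (value of joint load_cell above 0.0054 m).
It fails at once if another thing on the bench is shoved away or knocked over (moved more than 30 mm) (distance of any of screwdriver, tape, sanitizer, pen_cup, carton, mouse, stapler from where it was at the start of the episode above 0.03 m).
It also fails if it takes over 72 s, if anything falls off the work surface, if the arm or the gripper's body presses on something with over 40 N, if the wrist force passes 120 N, or if a joint passes its speed limit or range.

## Working session

There is one attempt and no reset: what is moved stays moved. The work goes in short steps, Python scripts to look and compute and a tool call to move; the robot and the scene stay as the last step left them, time stands still between calls to the robot, and variables do not carry over. Pictures are saved under pics/ and viewed, and the job is handed in when it is done.

Besides the shell and the picture viewer there is one more tool, called as name(argument=value, ...) on one line, values as JSON. send_rows: Moves the arm, as the interface text tells. Its arguments: {"type":"object","properties":{"series":{"type":"array"},"squeeze":{"type":"number"}},"required":["series"]}

```bash
ls; mkdir -p pics; python3 - <<'E'
from station import ctrl
import cv2
o=ctrl.get_obs()
for k,v in o.items(): print(k,v)
for n in ["scene","side","wrist"]:
    i=ctrl.camera_info(n); print(n,i)
    cv2.imwrite(f"pics/{n}0.png",ctrl.get_image(n)[:,:,::-1])
E
```

```text
pics
t 0.0
q [ 1.09997912e+00  5.33982876e-02  1.61429153e+00 -1.07710963e-05
  1.47599820e+00 -1.18991931e-01]
dq [ 7.23099495e-05 -1.64995460e-03 -4.17142436e-04 -1.73764117e-04
  1.60911555e-03 -6.65669723e-04]
effort [ 4.06597937e-04 -3.93671250e+01 -3.70182967e+01 -1.88840193e-05
  7.09085914e-03 -1.53644470e-05]
tool_pos [0.21510623 0.5861788  0.24103878]
tool_rot [-0.54969331 -3.09251839  0.0031536 ]
contact_force [ 0.71494556 -0.46159752  0.45539369]
wrist_torque [0.00298791 0.00275135 0.01035129]
opening 0.08516969761684282
scene {'mtx': array([[448.12789971,   0.        , 323.69999602],
       [  0.        , 448.12789971, 196.19063869],
       [  0.        ,   0.        ,   1.        ]]), 'R': array([[ 0.6582159 ,  0.75282011, -0.00370283],
       [ 0.59386268, -0.52224445, -0.61203583],
       [-0.46268666,  0.40065274, -0.79082137]]), 't': array([-0.32824737, -0.26593624,  1.62948675])}
side {'mtx': array([[428.08958104,   0.        , 315.51639025],
       [  0.        , 428.08958104, 205.07706951],
       [  0.        ,   0.        ,   1.        ]]), 'R': array([[ 0.78698437, -0.61695556,  0.00462894],
       [-0.32965718, -0.42682672, -0.84210753],
       [ 0.52151868,  0.66119951, -0.53928979]]), 't': array([-0.39978703,  0.22830456,  0.89463096])}
wrist {'mtx': array([[309.70691629,   0.        , 316.42978035],
       [  0.        , 309.70691629, 198.22536313],
       [  0.        ,   0.        ,   1.        ]]), 'R': array([[ 0.34567936,  0.93835004, -0.00223232],
       [ 0.89421989, -0.32869936,  0.30385445],
       [ 0.28438807, -0.1070324 , -0.95271585]]), 't': array([-0.62322463, -0.03889816,  0.38088014])}
```

View pics/scene0.png

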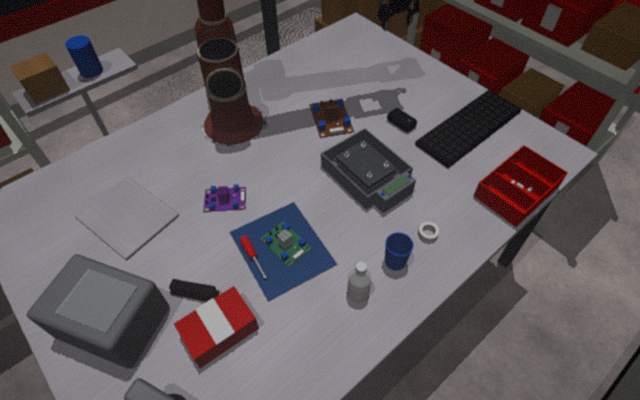

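View pics/side0.png

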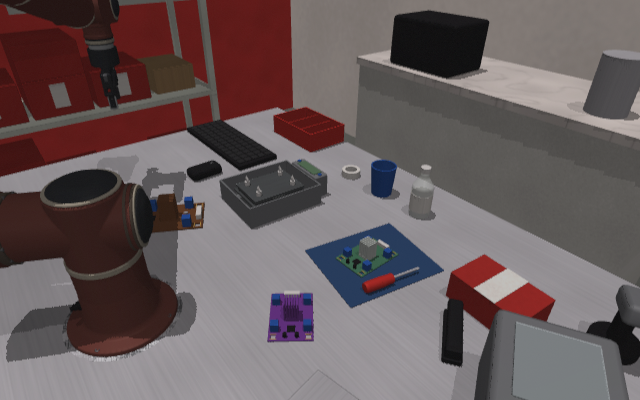

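View pics/wrist0.png

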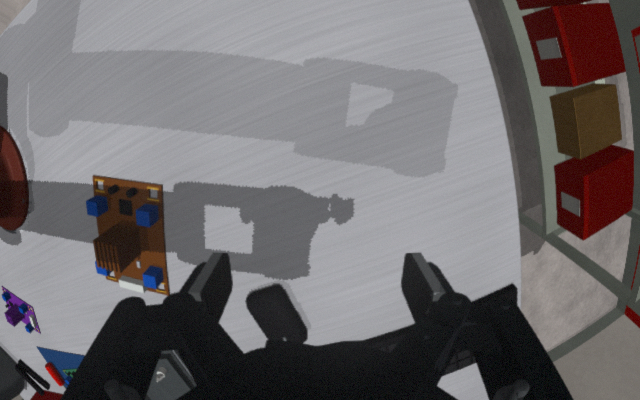

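The scene view shows three boards: brown at (331,117), purple at (224,198), and green at (288,243) on the blue mat. The green one with the grey heat sink fits the description. The scale is at (367,165), with its display at (397,188). I'll confirm with enlarged crops.

```bash
cat > h.py <<'E'
import numpy as np, cv2
from station import ctrl
from scipy.spatial.transform import Rotation as Ro
def crop(src,x0,y0,w,h,s,out):
    im=cv2.imread(src) if isinstance(src,str) else src
    cv2.imwrite(out,cv2.resize(im[y0:y0+h,x0:x0+w],None,fx=s,fy=s,interpolation=cv2.INTER_CUBIC))
def ray(i,u,v,fish=False):
    K=i["mtx"]; a=(u-K[0,2])/K[0,0]; b=(v-K[1,2])/K[1,1]
    if fish:
        r=np.hypot(a,b); d=np.array([a/r*np.sin(r),b/r*np.sin(r),np.cos(r)]) if r>1e-9 else np.array([0,0,1.])
    else: d=np.array([a,b,1.])
    d=i["R"].T@d; return -i["R"].T@i["t"], d/np.linalg.norm(d)
def onz(i,u,v,z,fish=False):
    c,d=ray(i,u,v,fish); return c+d*(z-c[2])/d[2]
def proj(i,X,fish=False):
    X=np.atleast_2d(X); c=X@i["R"].T+i["t"]; K=i["mtx"]
    if fish:
        rr=np.linalg.norm(c[:,:2],axis=1); th=np.arctan2(rr,c[:,2]); s=th/np.maximum(rr,1e-9)
        return np.c_[K[0,0]*c[:,0]*s+K[0,2],K[1,1]*c[:,1]*s+K[1,2]]
    return np.c_[K[0,0]*c[:,0]/c[:,2]+K[0,2],K[1,1]*c[:,1]/c[:,2]+K[1,2]]
E
python3 - <<'E'
from h import *
a=cv2.imread("pics/scene0.png"); b=cv2.imread("pics/side0.png")
def c(im,x,y,w,h,s): return cv2.resize(im[y:y+h,x:x+w],None,fx=s,fy=s,interpolation=cv2.INTER_CUBIC)
cv2.imwrite("pics/c1.png",np.vstack([np.hstack([c(a,230,200,100,75,4),c(a,315,125,100,75,4)]),np.hstack([c(b,320,220,100,75,4),c(b,225,150,100,75,4)])]))
E
```

```text
(no output)
```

View pics/c1.png

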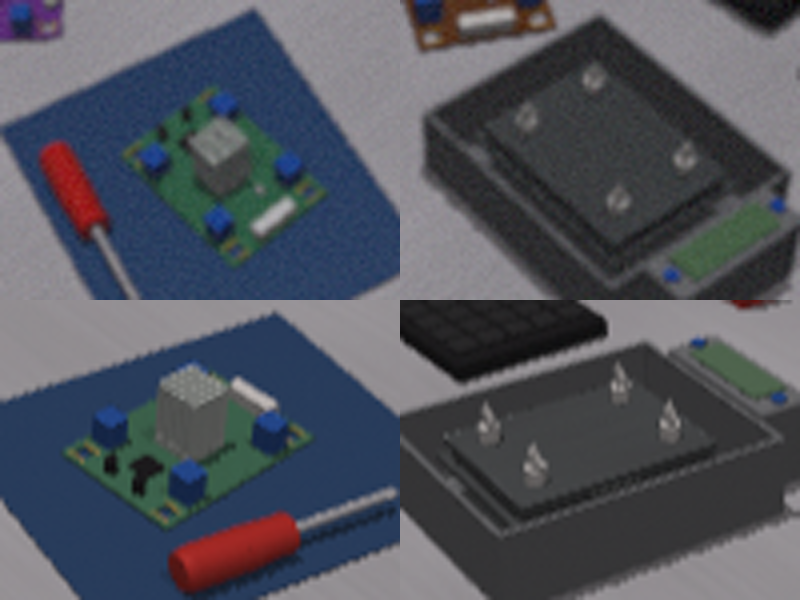

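The green board is confirmed in both views. Its connector is at the lower-right end in scene. The four posts are clear in both views too. Next is a coarse pose fit.

```bash
cat > fit1.py <<'E'
from h import *
from scipy.optimize import least_squares
S=ctrl.camera_info("scene"); D=ctrl.camera_info("side")
def fit(obs,x0):
    # obs: list of (cam,modelxyz,uv)
    def f(p):
        c,s=np.cos(p[2]),np.sin(p[2]); r=[]
        for cam,m,uv in obs:
            X=np.array([p[0]+c*m[0]-s*m[1],p[1]+s*m[0]+c*m[1],m[2]])
            r+=list(proj(cam,X)[0]-uv)
        return np.array(r)
    o=least_squares(f,x0); return o.x,f(o.x).reshape(-1,2)
A=lambda x,y:np.array([230+x/4,200+y/4]); B=lambda x,y:np.array([315+(x-400)/4,125+y/4])
C=lambda x,y:np.array([320+x/4,220+(y-300)/4]); E=lambda x,y:np.array([225+(x-400)/4,150+(y-300)/4])
# scale
for cam,g in [(S,B)]:
    pts=[onz(cam,*g(*p),.068) for p in [(525,122),(593,82),(684,160),(617,203)]]
    for p in pts: print(p.round(4))
pts=[onz(S,*A(*p),.006) for p in [(123,155),(215,88),(327,193),(233,267)]]
for p in pts: print("b",p.round(4))
pts=[onz(D,*E(*p),.068) for p in [(488,430),(620,390),(670,430),(535,470)]]
for p in pts: print("side scale",p.round(4))
pts=[onz(D,*C(*p),.006) for p in [(67,450),(170,528),(312,437)]]
for p in pts: print("side b",p.round(4))
E
python3 fit1.py
```

```text
[0.4333 0.1536 0.068 ]
[0.4374 0.2255 0.068 ]
[0.5458 0.2198 0.068 ]
[0.5425 0.1489 0.068 ]
b [ 0.4703 -0.2212  0.006 ]
b [ 0.468  -0.1335  0.006 ]
b [ 0.5941 -0.1294  0.006 ]
b [ 0.5966 -0.2181  0.006 ]
side scale [0.4304 0.22   0.068 ]
side scale [0.5392 0.2124 0.068 ]
side scale [0.5337 0.1404 0.068 ]
side scale [0.4276 0.1518 0.068 ]
side b [ 0.4665 -0.1368  0.006 ]
side b [ 0.468  -0.2264  0.006 ]
side b [ 0.5941 -0.2199  0.006 ]
```

```bash
cat >> h.py <<'E'
def cmd(pos,yaw=None,pr=True):
    """total tool-frame shift (cm) to reach world pos with tool y at angle yaw (deg), tool down"""
    o=ctrl.get_obs(); R=Ro.from_rotvec(o["tool_rot"]).as_matrix()
    d=R.T@(np.array(pos)-o["tool_pos"])*100
    out=[d.round(3)]
    if yaw is not None:
        a=np.radians(yaw); y=np.array([np.cos(a),np.sin(a),0]); z=np.array([0,0,-1.]); Rt=np.c_[np.cross(y,z),y,z]
        out.append(Ro.from_matrix(R.T@Rt).as_rotvec().round(4))
    if pr: print("t",o["t"],"shift cm",*out)
    return out
def st():
    o=ctrl.get_obs(); R=Ro.from_rotvec(o["tool_rot"]).as_matrix()
    print("t",round(o["t"],3),"pos",o["tool_pos"].round(4),"yang",np.degrees(np.arctan2(R[1,1],R[0,1])).round(2),"zax",R[:,2].round(4),"F",o["contact_force"].round(2),"op",round(o["opening"],4))
    return o
E
python3 - <<'E'
from h import *
o=st(); R=Ro.from_rotvec(o["tool_rot"]).as_matrix()
i=ctrl.camera_info("wrist"); c=-i["R"].T@i["t"]
print("cam in tool",R.T@(c-o["tool_pos"]),"cam axis in tool",R.T@i["R"].T)
cmd([.53,.186,.26],90)
E
```

```text
t 0.15 pos [0.2152 0.5863 0.2413] yang 69.85 zax [-7.0e-04 -1.4e-03 -1.0e+00] F [-1.18 -0.29  0.51] op 0.0854
cam in tool [ 0.07791791 -0.00054981 -0.13209301] cam axis in tool [[-1.20310412e-03 -9.52651258e-01 -3.04062714e-01]
 [ 9.99999197e-01 -1.02507943e-03 -7.45109238e-04]
 [ 3.98140818e-04 -3.04063366e-01  9.52651726e-01]]
t 0.15 shift cm [-43.348 -26.734  -1.832] [-0.0015 -0.0005 -0.3518]
```

send_rows(series=[{"tx": -4.5,"ty": -2.5,"wz": -0.176},{"tx": -4.5,"ty": -3.0,"wz": -0.176},{"tx": -4.0,"ty": -4.5},{"tx": -4.0,"ty": -4.5},{"tx": -4.0,"ty": -4.5}])

```text
invalid input at $.series[0]: expected keys tx, ty, tz, wx, wy, wz, jaw
```

```bash
python3 - <<'E'
from h import *
st(); cmd([.57,.186,.24],90)
E
```

```text
t 0.15 pos [0.2152 0.5863 0.2413] yang 69.85 zax [-7.0e-04 -1.4e-03 -1.0e+00] F [-1.18 -0.29  0.51] op 0.0854
t 0.15 shift cm [-47.104 -25.353   0.165] [-0.0015 -0.0005 -0.3518]
```

All keys are required.

send_rows(series=[{"tx": -4.5,"ty": -2.5,"tz": 0,"wx": 0,"wy": 0,"wz": -0.176,"jaw": 0},{"tx": -4.5,"ty": -3.0,"tz": 0,"wx": 0,"wy": 0,"wz": -0.176,"jaw": 0},{"tx": -4.0,"ty": -4.5,"tz": 0,"wx": 0,"wy": 0,"wz": 0,"jaw": 0},{"tx": -4.0,"ty": -4.5,"tz": 0,"wx": 0,"wy": 0,"wz": 0,"jaw": 0},{"tx": -4.0,"ty": -4.5,"tz": 0,"wx": 0,"wy": 0,"wz": 0,"jaw": 0}])

```text
t: 0.78
tool_pos: [0.4119, 0.3732, 0.2393]
tool_rot: [0.033, -3.139, 0.004]
contact_force: [0.7, -0.5, -0.2]
opening: 0.0853
```

```bash
python3 - <<'E'
from h import *
st(); cmd([.57,.186,.24],90)
E
```

```text
t 0.775 pos [0.4119 0.3732 0.2393] yang 91.19 zax [-0.0021 -0.0028 -1.    ] F [ 0.69 -0.52 -0.25] op 0.0853
t 0.775 shift cm [-15.418 -19.042  -0.049] [-0.0028 -0.0021  0.0207]
```

send_rows(series=[{"tx": -3.9,"ty": -4.8,"tz": 0,"wx": 0,"wy": 0,"wz": 0.02,"jaw": 0},{"tx": -3.9,"ty": -4.8,"tz": 0,"wx": 0,"wy": 0,"wz": 0,"jaw": 0},{"tx": -3.9,"ty": -4.8,"tz": 0,"wx": 0,"wy": 0,"wz": 0,"jaw": 0},{"tx": -3.8,"ty": -4.7,"tz": 0,"wx": 0,"wy": 0,"wz": 0,"jaw": 0},{"tx": 0,"ty": 0,"tz": 0,"wx": 0,"wy": 0,"wz": 0,"jaw": 0}])

```text
t: 1.4
tool_pos: [0.5709, 0.1755, 0.238]
tool_rot: [-0.008, -3.138, 0.005]
contact_force: [-0.1, -0.2, -0.5]
opening: 0.0857
```

```bash
python3 - <<'E'
from h import *
st(); i=ctrl.camera_info("wrist"); im=ctrl.get_image("wrist")[:,:,::-1]; 
np.save("w1.npy",dict(i),allow_pickle=True); cv2.imwrite("pics/w1.png",im); st()
E
```

```text
t 1.4 pos [0.5709 0.1755 0.238 ] yang 89.69 zax [-0.0031 -0.003  -1.    ] F [-0.08 -0.21 -0.49] op 0.0857
t 1.45 pos [0.5698 0.1771 0.2379] yang 89.81 zax [-0.0039 -0.0024 -1.    ] F [ 0.08 -0.47  0.2 ] op 0.0853
```

View pics/w1.png

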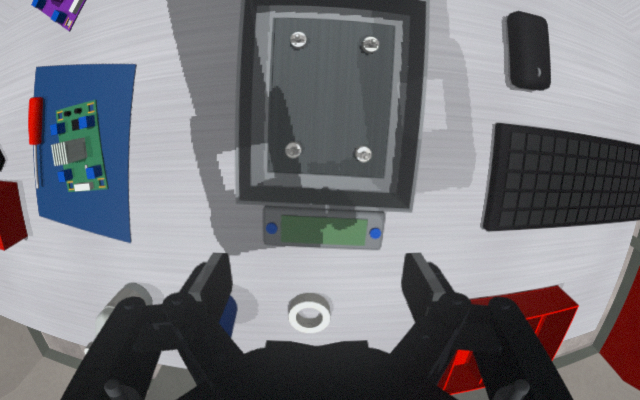

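The wrist view shows the scale with posts near (299,40), (371,44), (293,150) and (364,154). Its display is at (322,231), which is world +x. I'll let the arm settle and take a sharper measurement.

send_rows(series=[{"tx": 1.2,"ty": 0.8,"tz": 3.0,"wx": 0,"wy": 0,"wz": 0,"jaw": 0},{"tx": 0,"ty": 0,"tz": 0,"wx": 0,"wy": 0,"wz": 0,"jaw": 0},{"tx": 0,"ty": 0,"tz": 0,"wx": 0,"wy": 0,"wz": 0,"jaw": 0}])

```text
t: 1.82
tool_pos: [0.5565, 0.1877, 0.2084]
tool_rot: [-0.0, -3.139, 0.002]
contact_force: [-0.2, 0.6, 0.0]
opening: 0.0851
```

```bash
python3 - <<'E'
from h import *
st(); i=ctrl.camera_info("wrist"); im=ctrl.get_image("wrist")[:,:,::-1]; 
import pickle; pickle.dump(i,open("w2.pkl","wb")); cv2.imwrite("pics/w2.png",im); st()
crop(im,260,0,140,180,4,"pics/w2c.png") if 0 else cv2.imwrite("pics/w2c.png",cv2.resize(im[0:190,230:430],None,fx=3,fy=3,interpolation=cv2.INTER_CUBIC))
E
```

```text
t 1.825 pos [0.5565 0.1877 0.2084] yang 89.99 zax [-0.003  -0.0013 -1.    ] F [-0.22  0.58  0.04] op 0.0851
t 1.875 pos [0.5562 0.1877 0.208 ] yang 89.98 zax [-0.0039 -0.0014 -1.    ] F [0.05 0.65 0.01] op 0.0855
```

View pics/w2c.png

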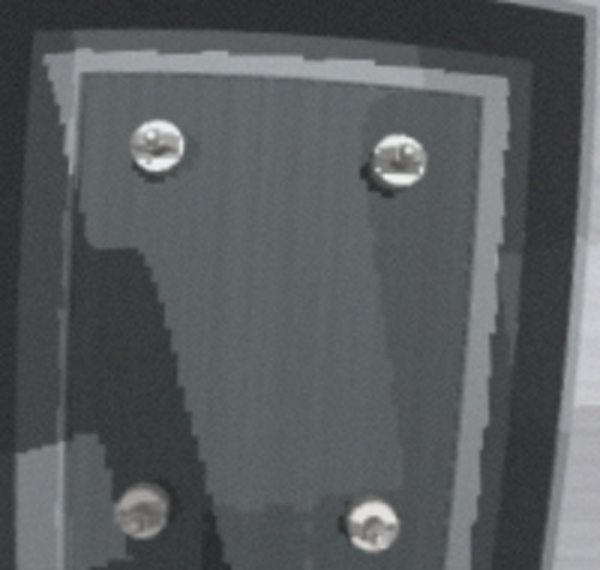

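```bash
cat >> h.py <<'E'
from scipy.optimize import least_squares
def fitpose(i,mod,uv,x0,fish=True):
    mod=np.array(mod,float); uv=np.array(uv,float)
    def T(p):
        c,s=np.cos(p[2]),np.sin(p[2])
        return np.c_[p[0]+c*mod[:,0]-s*mod[:,1],p[1]+s*mod[:,0]+c*mod[:,1],mod[:,2]]
    f=lambda p:(proj(i,T(p),fish)-uv).ravel()
    r=least_squares(f,x0,loss='soft_l1'); return r.x,f(r.x).reshape(-1,2)
E
python3 - <<'E'
from h import *
import pickle
i=pickle.load(open("w2.pkl","rb")); im=cv2.imread("pics/w2.png")
g=cv2.cvtColor(im,cv2.COLOR_BGR2GRAY)
uv0=[(354,175),(277,170.3),(282.3,49),(362.7,53.7)]
uv=[]
for u,v in uv0:
    x,y=int(u)-13,int(v)-13; p=g[y:y+27,x:x+27]; t,_=cv2.threshold(cv2.GaussianBlur(p,(3,3),0),0,255,cv2.THRESH_OTSU)
    n,l,s,c=cv2.connectedComponentsWithStats((p>t).astype(np.uint8)); k=l[13-3:13+4,10:17]; k=np.bincount(k[k>0]).argmax()
    ys,xs=np.where(l==k); (cx,cy),r=cv2.minEnclosingCircle(np.c_[xs,ys].astype(np.float32)); print((cx+x,cy+y),r,t); uv.append((cx+x,cy+y))
mod=[(.055,.035,.068),(.055,-.035,.068),(-.055,-.035,.068),(-.055,.035,.068)]
for q in (uv0,uv):
    p,r=fitpose(i,mod,q,[.488,.186,0]); print(p[:2],np.degrees(p[2]),r.round(1).tolist())
    print([onz(i,*a,.068,True).round(4).tolist() for a in q])
E
```

```text
(354.0, 175.0) 8.602425575256348 127.0
(270.85714292526245, 170.0) 14.697732925415039 86.0
(282.0, 48.0) 8.602425575256348 142.0
(362.7799997329712, 52.77999973297119) 8.909466743469238 132.0
[0.48614856 0.18921474] -3.320578799790401 [[-0.0, 0.3], [-0.1, 0.7], [-0.1, -0.5], [0.2, -0.4]]
[[0.5428, 0.221, 0.068], [0.5384, 0.1512, 0.068], [0.4297, 0.1576, 0.068], [0.4337, 0.2271, 0.068]]
[0.48560164 0.1885145 ] -3.8005508826027223 [[-1.3, -0.0], [4.8, 0.1], [-0.1, -0.4], [-0.1, 0.2]]
[[0.5428, 0.221, 0.068], [0.538, 0.1456, 0.068], [0.4288, 0.1573, 0.068], [0.4328, 0.2272, 0.068]]
```

send_rows(series=[{"tx": -1.0,"ty": -6.1,"tz": 0,"wx": 0,"wy": 0,"wz": 0,"jaw": 0},{"tx": -1.0,"ty": -6.1,"tz": 0,"wx": 0,"wy": 0,"wz": 0,"jaw": 0},{"tx": -1.0,"ty": -6.1,"tz": 0,"wx": 0,"wy": 0,"wz": 0,"jaw": 0},{"tx": -1.0,"ty": -6.1,"tz": 0,"wx": 0,"wy": 0,"wz": 0,"jaw": 0},{"tx": -0.8,"ty": -6.1,"tz": 0,"wx": 0,"wy": 0,"wz": 0,"jaw": 0}])

```text
t: 2.5
tool_pos: [0.6098, -0.1182, 0.2163]
tool_rot: [-0.019, 3.133, -0.003]
contact_force: [0.5, 0.2, 0.9]
opening: 0.0853
```

send_rows(series=[{"tx": 0,"ty": -4,"tz": 0,"wx": 0,"wy": 0,"wz": 0,"jaw": 0.2},{"tx": 0,"ty": 0,"tz": 0,"wx": 0,"wy": 0,"wz": 0,"jaw": 0.2},{"tx": 0,"ty": 0,"tz": 0,"wx": 0,"wy": 0,"wz": 0,"jaw": 0.2}])

```text
t: 2.88
tool_pos: [0.612, -0.1633, 0.2201]
tool_rot: [-0.012, 3.128, -0.006]
contact_force: [0.2, -0.1, 0.6]
opening: 0.0688
```

```bash
python3 - <<'E'
from h import *
st(); i=ctrl.camera_info("wrist"); im=ctrl.get_image("wrist")[:,:,::-1]; 
import pickle; pickle.dump(i,open("w3.pkl","wb")); cv2.imwrite("pics/w3.png",im); st()
E
```

```text
t 2.875 pos [ 0.612  -0.1633  0.2201] yang 90.44 zax [ 0.014  -0.004  -0.9999] F [ 0.19 -0.05  0.65] op 0.0688
t 2.925 pos [ 0.6121 -0.1631  0.2202] yang 90.47 zax [ 0.0141 -0.0043 -0.9999] F [ 0.41  0.49 -0.06] op 0.0684
```

View pics/w3.png

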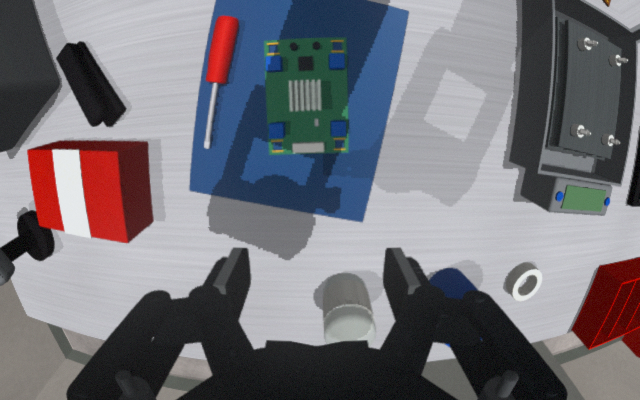

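The wrist view shows the board at about (307,96), with its white connector at (308,148) towards world +x. The sanitizer is at (348,310), well clear in x.

```bash
python3 - <<'E'
from h import *
import pickle
crop("pics/w3.png",250,25,115,140,4,"pics/w3c.png")
i=pickle.load(open("w3.pkl","rb"));print("sanitizer top", onz(i,350,325,.15,True)); S=ctrl.camera_info("scene"); print(onz(S,358,297,0), "tub corners")
E
```

```text
sanitizer top [ 0.71314658 -0.13499399  0.15      ]
[ 0.79043916 -0.13197069  0.        ] tub corners
```

View pics/w3c.png

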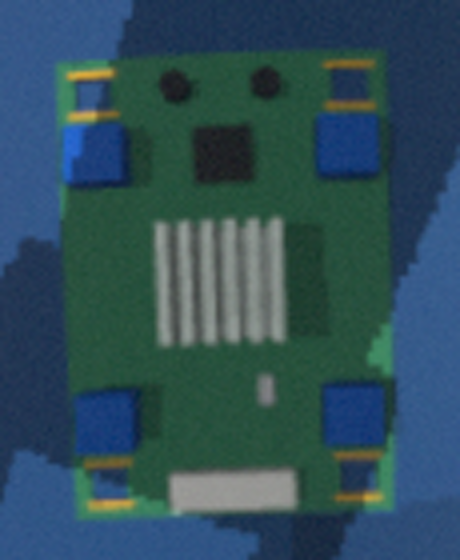

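```bash
python3 - <<'E'
from h import *
import pickle
i=pickle.load(open("w3.pkl","rb"))
g=lambda x,y:(250+x/4-.375,25+y/4-.375)
uv=[g(57,63),g(385,52),g(395,510),g(78,518),g(153,220),g(285,216),g(287,342),g(159,346)]
mod=[(-.065,-.045,.006),(-.065,.045,.006),(.065,.045,.006),(.065,-.045,.006),(-.015,-.015,.051),(-.015,.015,.051),(.015,.015,.051),(.015,-.015,.051)]
for a,b in ((0,8),(0,4),(4,8)):
  p,r=fitpose(i,mod[a:b],uv[a:b],[.53,-.177,0]); print(p[:2],np.degrees(p[2]),r.round(1).tolist())
cmd([p[0],p[1],.1],90)
E
```

```text
[ 0.52882919 -0.17628079] 1.9656921019957063 [[0.0, -0.1], [0.3, -0.5], [-0.1, -0.0], [-0.1, 0.3], [0.7, 0.5], [-0.7, 0.3], [-0.4, -0.3], [0.4, -0.2]]
[ 0.52893106 -0.17627682] 1.9776624640509763 [[-0.0, 0.0], [0.2, -0.4], [-0.1, 0.0], [-0.1, 0.4]]
[ 0.52875279 -0.17627537] 1.792046714636656 [[0.8, 0.4], [-0.6, 0.3], [-0.4, -0.3], [0.3, -0.3]]
t 2.925 shift cm [ 8.511 -1.191 11.908] [-0.0044  0.0141  0.0082]
```

send_rows(series=[{"tx": 4.2,"ty": -0.6,"tz": 3.5,"wx": -0.004,"wy": 0.014,"wz": -0.027,"jaw": 0.2},{"tx": 4.2,"ty": -0.6,"tz": 3.5,"wx": 0,"wy": 0,"wz": 0,"jaw": 0.2},{"tx": 0,"ty": 0,"tz": 4.5,"wx": 0,"wy": 0,"wz": 0,"jaw": 0.2},{"tx": 0,"ty": 0,"tz": 0,"wx": 0,"wy": 0,"wz": 0,"jaw": 0.2}])

```text
t: 3.42
tool_pos: [0.5288, -0.1721, 0.1046]
tool_rot: [-0.071, 3.136, -0.003]
contact_force: [0.3, 0.4, 0.4]
opening: 0.0682
```

```bash
python3 - <<'E'
from h import *
st(); cmd([.5288,-.1763,.024],92)
E
```

```text
t 3.425 pos [ 0.5288 -0.1721  0.1046] yang 92.58 zax [ 0.0044 -0.0017 -1.    ] F [0.28 0.38 0.43] op 0.0682
t 3.425 shift cm [ 0.056 -0.401  8.06 ] [-0.0018  0.0043  0.0102]
```

send_rows(series=[{"tx": 0.05,"ty": -0.4,"tz": 2.0,"wx": -0.002,"wy": 0.004,"wz": 0.01,"jaw": 0.2},{"tx": 0,"ty": 0,"tz": 2.0,"wx": 0,"wy": 0,"wz": 0,"jaw": 0.2},{"tx": 0,"ty": 0,"tz": 1.0,"wx": 0,"wy": 0,"wz": 0,"jaw": 0.2},{"tx": 0,"ty": 0,"tz": 0,"wx": 0,"wy": 0,"wz": 0,"jaw": 0.2}])

```text
t: 3.92
tool_pos: [0.533, -0.1765, 0.0564]
tool_rot: [-0.059, 3.134, -0.005]
contact_force: [0.2, -0.1, -0.2]
opening: 0.0687
```

```bash
python3 - <<'E'
from h import *
st(); cmd([.5288,-.1763,.024],92)
cv2.imwrite("pics/w4.png",ctrl.get_image("wrist")[:,:,::-1])
E
```

```text
t 3.925 pos [ 0.533  -0.1765  0.0564] yang 92.14 zax [ 0.0071 -0.003  -1.    ] F [ 0.16 -0.05 -0.22] op 0.0687
t 3.925 shift cm [0.446 0.049 3.24 ] [-0.0033  0.007   0.0025]
```

View pics/w4.png

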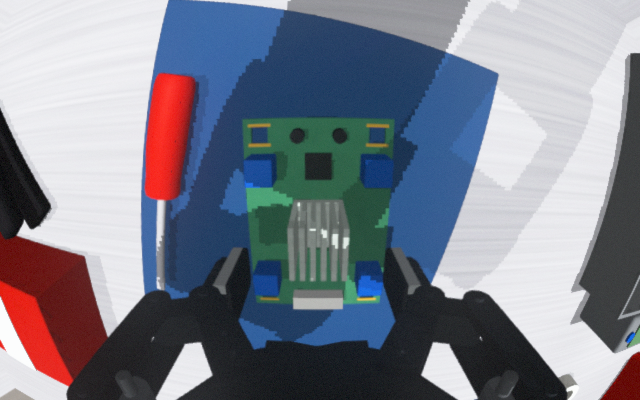

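send_rows(series=[{"tx": 0.45,"ty": 0.05,"tz": 1.0,"wx": -0.003,"wy": 0.007,"wz": 0,"jaw": 0.2},{"tx": 0,"ty": 0,"tz": 1.2,"wx": 0,"wy": 0,"wz": 0,"jaw": 0.2},{"tx": 0,"ty": 0,"tz": 0.8,"wx": 0,"wy": 0,"wz": 0,"jaw": 0.2},{"tx": 0,"ty": 0,"tz": 0,"wx": 0,"wy": 0,"wz": 0,"jaw": 0.2}])

```text
t: 4.47
tool_pos: [0.5293, -0.1768, 0.0259]
tool_rot: [-0.058, 3.139, -0.002]
contact_force: [0.1, 0.8, 0.7]
opening: 0.0681
```

```bash
python3 - <<'E'
from h import *
st(); cmd([.5288,-.1763,.024],92)
E
```

```text
t 4.475 pos [ 0.5293 -0.1768  0.0259] yang 92.13 zax [ 0.002  -0.0013 -1.    ] F [0.11 0.77 0.65] op 0.0681
t 4.475 shift cm [0.051 0.056 0.194] [-0.0014  0.002   0.0023]
```

Good height. Close with moderate squeeze.

send_rows(series=[{"tx": 0.05,"ty": 0.05,"tz": 0.1,"wx": 0,"wy": 0.002,"wz": 0,"jaw": 0.5},{"tx": 0,"ty": 0,"tz": 0,"wx": 0,"wy": 0,"wz": 0,"jaw": 0.8},{"tx": 0,"ty": 0,"tz": 0,"wx": 0,"wy": 0,"wz": 0,"jaw": 1},{"tx": 0,"ty": 0,"tz": 0,"wx": 0,"wy": 0,"wz": 0,"jaw": 1},{"tx": 0,"ty": 0,"tz": 0,"wx": 0,"wy": 0,"wz": 0,"jaw": 1}], squeeze=40)

```text
t: 5.1
tool_pos: [0.5292, -0.1765, 0.0254]
tool_rot: [-0.058, 3.14, -0.003]
contact_force: [0.7, 0.1, -0.9]
opening: 0.0294
```

```bash
python3 - <<'E'
from h import *
st()
cv2.imwrite("pics/w5.png",ctrl.get_image("wrist")[:,:,::-1])
E
```

```text
t 5.1 pos [ 0.5292 -0.1765  0.0254] yang 92.13 zax [ 0.0011 -0.0019 -1.    ] F [ 0.65  0.13 -0.89] op 0.0294
```

View pics/w5.png

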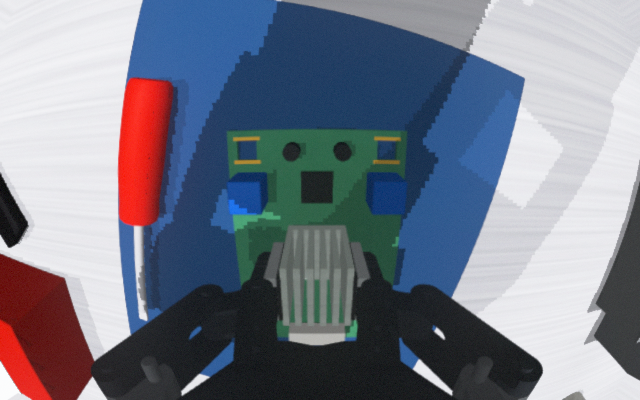

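send_rows(series=[{"tx": 0,"ty": 0,"tz": -1.0,"wx": 0,"wy": 0,"wz": 0,"jaw": 1},{"tx": 0,"ty": 0,"tz": -2.5,"wx": 0,"wy": 0,"wz": 0,"jaw": 1},{"tx": 0,"ty": 0,"tz": -4.0,"wx": 0,"wy": 0,"wz": 0,"jaw": 1},{"tx": 0,"ty": 0,"tz": -4.0,"wx": 0,"wy": 0,"wz": 0,"jaw": 1},{"tx": 0,"ty": 0,"tz": -2.0,"wx": 0,"wy": 0,"wz": 0,"jaw": 1}])

```text
t: 5.78
tool_pos: [0.5266, -0.1752, 0.1626]
tool_rot: [0.058, -3.135, -0.002]
contact_force: [0.3, -0.8, -1.9]
opening: 0.0295
```

```bash
python3 - <<'E'
from h import *
st(); cmd([.4861,.1892,.16],86.7)
cv2.imwrite("pics/w6.png",ctrl.get_image("wrist")[:,:,::-1])
E
```

```text
t 5.775 pos [ 0.5266 -0.1752  0.1626] yang 92.14 zax [-5.6e-03  9.0e-04 -1.0e+00] F [ 0.32 -0.83 -1.95] op 0.0295
t 5.775 shift cm [ 2.687 36.562  0.32 ] [ 0.0009 -0.0057  0.0949]
```

View pics/w6.png

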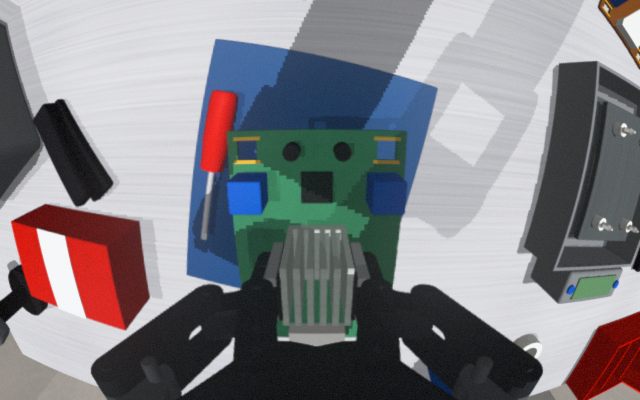

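send_rows(series=[{"tx": 0.4,"ty": 4.0,"tz": 0,"wx": 0,"wy": 0,"wz": 0.02,"jaw": 1},{"tx": 0.5,"ty": 6.0,"tz": 0,"wx": 0,"wy": 0,"wz": 0.03,"jaw": 1},{"tx": 0.5,"ty": 6.0,"tz": 0,"wx": 0,"wy": 0,"wz": 0.03,"jaw": 1},{"tx": 0.5,"ty": 6.0,"tz": 0,"wx": 0,"wy": 0,"wz": 0.02,"jaw": 1},{"tx": 0.4,"ty": 6.0,"tz": 0,"wx": 0,"wy": 0,"wz": 0,"jaw": 1}])

```text
t: 6.45
tool_pos: [0.5098, 0.1079, 0.1653]
tool_rot: [0.118, 3.138, -0.004]
contact_force: [1.7, -0.2, -1.7]
opening: 0.0295
```

```bash
python3 - <<'E'
from h import *
st(); cmd([.4861,.1892,.16],86.7)
E
```

```text
t 6.45 pos [0.5098 0.1079 0.1653] yang 85.69 zax [ 0.0011 -0.0023 -1.    ] F [ 1.73 -0.23 -1.73] op 0.0295
t 6.45 shift cm [2.971 7.926 0.513] [-0.0023  0.0012 -0.0176]
```

send_rows(series=[{"tx": 1.8,"ty": 4.5,"tz": 0.2,"wx": -0.002,"wy": 0,"wz": -0.015,"jaw": 1},{"tx": 1.2,"ty": 3.0,"tz": 0.2,"wx": 0,"wy": 0,"wz": 0,"jaw": 1},{"tx": 0,"ty": 0,"tz": 0,"wx": 0,"wy": 0,"wz": 0,"jaw": 1},{"tx": 0,"ty": 0,"tz": 0,"wx": 0,"wy": 0,"wz": 0,"jaw": 1}])

```text
t: 6.95
tool_pos: [0.4817, 0.1905, 0.1592]
tool_rot: [-0.083, -3.139, 0.001]
contact_force: [0.0, 0.5, -3.4]
opening: 0.0296
```

```bash
python3 - <<'E'
from h import *
st(); cmd([.4861,.1892,.13],86.7)
E
```

```text
t 6.95 pos [0.4817 0.1905 0.1592] yang 86.98 zax [-1.2e-03 -8.0e-04 -1.0e+00] F [ 0.03  0.51 -3.39] op 0.0296
t 6.95 shift cm [-0.447 -0.101  2.923] [-0.0009 -0.0011  0.0048]
```

send_rows(series=[{"tx": -0.45,"ty": -0.1,"tz": 1.5,"wx": 0,"wy": -0.001,"wz": 0.005,"jaw": 1},{"tx": 0,"ty": 0,"tz": 1.8,"wx": 0,"wy": 0,"wz": 0,"jaw": 1},{"tx": 0,"ty": 0,"tz": 0.5,"wx": 0,"wy": 0,"wz": 0,"jaw": 1},{"tx": 0,"ty": 0,"tz": 0,"wx": 0,"wy": 0,"wz": 0,"jaw": 1}])

```text
t: 7.45
tool_pos: [0.4865, 0.1861, 0.1169]
tool_rot: [-0.098, -3.137, 0.003]
contact_force: [0.3, -0.3, -1.5]
opening: 0.0295
```

```bash
python3 - <<'E'
from h import *
st(); cmd([.4861,.1892,.112],86.7)
import pickle
i=ctrl.camera_info("wrist"); pickle.dump(i,open("w7.pkl","wb"))
im=ctrl.get_image("wrist")[:,:,::-1]
cv2.imwrite("pics/w7.png",im)
crop(im,200,100,240,150,3,"pics/w7c.png")
E
```

```text
t 7.45 pos [0.4865 0.1861 0.1169] yang 86.41 zax [-0.0027 -0.0021 -1.    ] F [ 0.31 -0.33 -1.5 ] op 0.0295
t 7.45 shift cm [0.057 0.307 0.491] [-0.0023 -0.0026 -0.0051]
```

View pics/w7c.png

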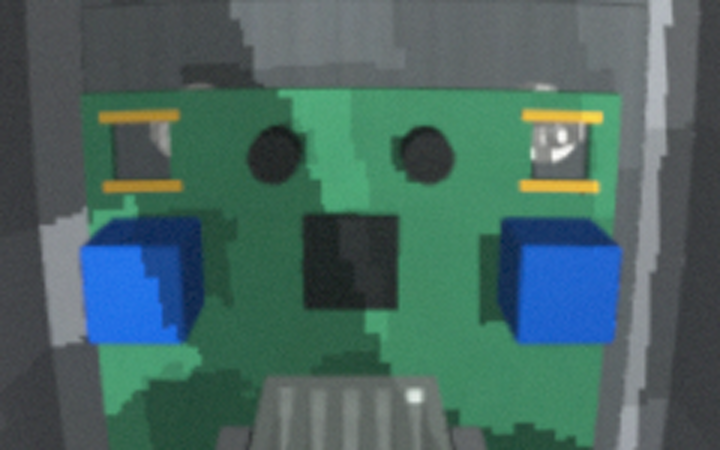

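```bash
cat > ov.py <<'E'
from h import *
import pickle,sys
def overlay(i,im,tool,out,scale=(.4861,.1892,-3.32),x0=200,y0=100,w=240,h=150,s=3,sink=0):
    big=cv2.resize(im[y0:y0+h,x0:x0+w],None,fx=s,fy=s,interpolation=cv2.INTER_CUBIC)
    P=lambda X:[(int((u-x0+.5)*s),int((v-y0+.5)*s)) for u,v in proj(i,X,True)]
    c,sn=np.cos(np.radians(scale[2])),np.sin(np.radians(scale[2]))
    for x,y in [(55,35),(55,-35),(-55,-35),(-55,35)]:
        X=np.array([scale[0]+(c*x-sn*y)/1000,scale[1]+(sn*x+c*y)/1000])
        th=np.linspace(0,6.28,25)
        for r,z,col in ((7.5,.068,(0,255,255)),(3.4,.077,(255,0,255)),(.5,.085,(0,0,255))):
            cv2.polylines(big,[np.array(P(np.c_[X[0]+r/1000*np.cos(th),X[1]+r/1000*np.sin(th),np.full(25,z-sink)]))],1,col,1)
    bp,by,bz=tool
    c,sn=np.cos(by),np.sin(by)
    for x,y in [(55,35),(55,-35),(-55,-35),(-55,35)]:
        q=[(x+a,y+b) for a,b in ((5,5),(5,-5),(-5,-5),(-5,5))]
        cv2.polylines(big,[np.array(P([[bp[0]+(c*a-sn*b)/1000,bp[1]+(sn*a+c*b)/1000,bz+.003] for a,b in q]))],1,(255,255,255),1)
    cv2.imwrite(out,big)
E
python3 - <<'E'
from ov import *
i=pickle.load(open("w7.pkl","rb")); im=cv2.imread("pics/w7.png")
overlay(i,im,((.4863,.1863),np.radians(-3.7),.1169-.0224),"pics/w7o.png")
E
```

```text
(no output)
```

View pics/w7o.png

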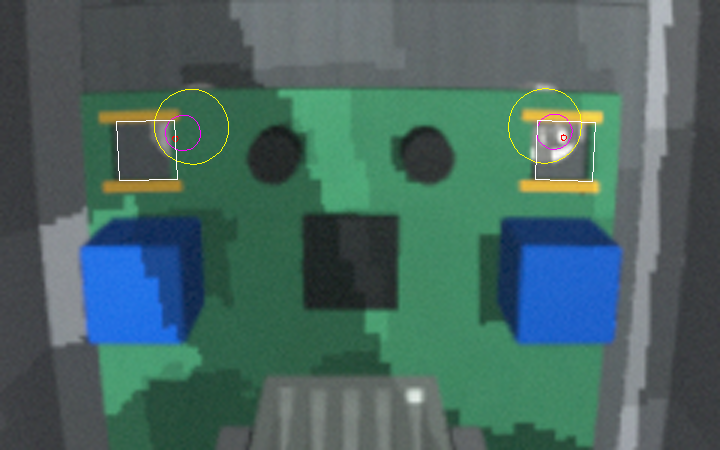

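send_rows(series=[{"tx": 0.05,"ty": 0.38,"tz": 0.15,"wx": -0.002,"wy": -0.002,"wz": -0.005,"jaw": 1},{"tx": 0,"ty": 0,"tz": 0,"wx": 0,"wy": 0,"wz": 0,"jaw": 1},{"tx": 0,"ty": 0,"tz": 0,"wx": 0,"wy": 0,"wz": 0,"jaw": 1}])

```text
t: 7.88
tool_pos: [0.4871, 0.1905, 0.1169]
tool_rot: [0.09, 3.138, 0.001]
contact_force: [0.2, 0.3, -2.6]
opening: 0.029
```

```bash
python3 - <<'E'
from ov import *
o=st(); cmd([.4861,.1892,.112],86.7)
i=ctrl.camera_info("wrist"); pickle.dump(i,open("w8.pkl","wb"))
im=ctrl.get_image("wrist")[:,:,::-1]
cv2.imwrite("pics/w8.png",im)
R=Ro.from_rotvec(o["tool_rot"]).as_matrix();ya=np.arctan2(R[1,1],R[0,1])-np.pi/2
crop(im,210,120,220,60,3,"pics/w8c.png")
overlay(i,im,(o["tool_pos"][:2],ya-.003,o["tool_pos"][2]-.0224),"pics/w8o.png",x0=210,y0=120,w=220,h=60)
cv2.imwrite("pics/w8cc.png",np.vstack([cv2.imread("pics/w8c.png"),cv2.imread("pics/w8o.png")]))
cv2.imwrite("pics/s8.png",ctrl.get_image("side")[130:230,210:340][:,:,::-1].repeat(4,0).repeat(4,1))
E
```

```text
t 7.875 pos [0.4871 0.1905 0.1169] yang 86.73 zax [ 2.3e-03  6.0e-04 -1.0e+00] F [ 0.2   0.34 -2.6 ] op 0.029
t 7.875 shift cm [ 0.097 -0.14   0.489] [0.0007 0.0022 0.0005]
```

View pics/w8cc.png

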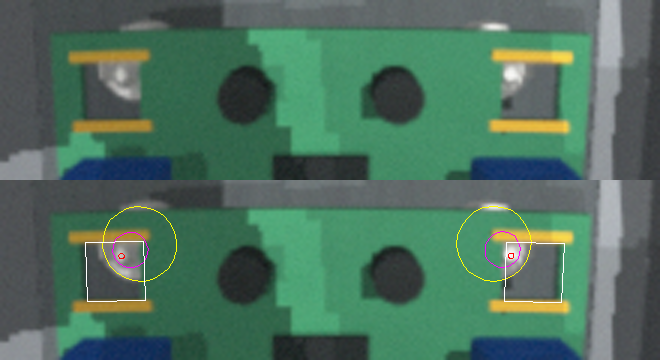

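View pics/s8.png

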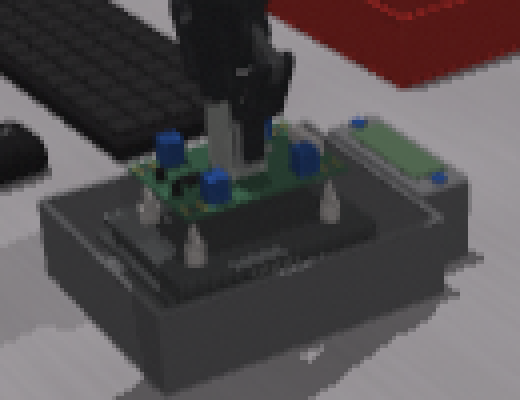

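send_rows(series=[{"tx": 0.1,"ty": -0.08,"tz": 0.2,"wx": 0,"wy": 0.002,"wz": 0,"jaw": 1},{"tx": 0,"ty": 0,"tz": 0,"wx": 0,"wy": 0,"wz": 0,"jaw": 1},{"tx": 0,"ty": 0,"tz": 0,"wx": 0,"wy": 0,"wz": 0,"jaw": 1}])

```text
t: 8.35
tool_pos: [0.486, 0.1897, 0.1148]
tool_rot: [0.09, 3.14, 0.001]
contact_force: [-0.0, -0.5, -2.3]
opening: 0.0294
```

```bash
python3 - <<'E'
from ov import *
o=st(); cmd([.4861,.1897,.112],86.7)
i=ctrl.camera_info("wrist"); pickle.dump(i,open("w9.pkl","wb"))
im=ctrl.get_image("wrist")[:,:,::-1]
cv2.imwrite("pics/w9.png",im)
R=Ro.from_rotvec(o["tool_rot"]).as_matrix();ya=np.arctan2(R[1,1],R[0,1])-np.pi/2
crop(im,210,120,220,60,3,"pics/w9c.png")
overlay(i,im,(o["tool_pos"][:2]-[0,.0005],ya-.003,o["tool_pos"][2]-.0224),"pics/w9o.png",x0=210,y0=120,w=220,h=60)
cv2.imwrite("pics/w9cc.png",np.vstack([cv2.imread("pics/w9c.png"),cv2.imread("pics/w9o.png")]))
E
```

```text
t 8.35 pos [0.486  0.1897 0.1148] yang 86.72 zax [ 2.e-04  7.e-04 -1.e+00] F [-0.01 -0.47 -2.29] op 0.0294
t 8.35 shift cm [-0.011 -0.003  0.283] [0.0008 0.0002 0.0004]
```

View pics/w9cc.png

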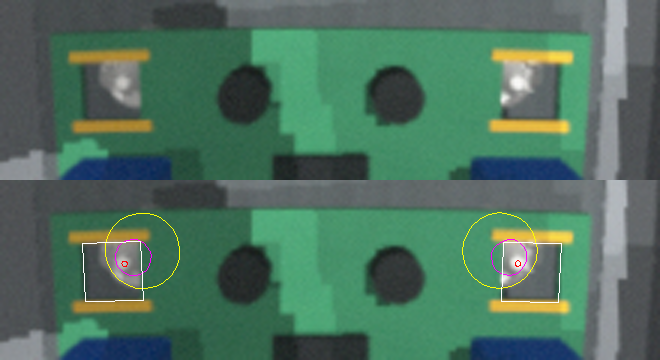

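send_rows(series=[{"tx": 0,"ty": 0,"tz": 0.4,"wx": 0,"wy": 0,"wz": 0,"jaw": 1},{"tx": 0,"ty": 0,"tz": 0.4,"wx": 0,"wy": 0,"wz": 0,"jaw": 1},{"tx": 0,"ty": 0,"tz": 0,"wx": 0,"wy": 0,"wz": 0,"jaw": 1}])

```text
t: 8.78
tool_pos: [0.4858, 0.1897, 0.1059]
tool_rot: [-0.09, -3.14, -0.001]
contact_force: [0.0, -0.6, -2.3]
opening: 0.0294
```

```bash
python3 - <<'E'
from ov import *
o=st(); cmd([.4861,.1897,.1],86.7)
im=ctrl.get_image("wrist")[:,:,::-1]; crop(im,210,120,220,60,3,"pics/w10.png")
E
```

```text
t 8.775 pos [0.4858 0.1897 0.1059] yang 86.73 zax [-4.e-04  5.e-04 -1.e+00] F [ 0.05 -0.56 -2.29] op 0.0294
t 8.775 shift cm [-0.034  0.005  0.595] [ 0.0005 -0.0004  0.0005]
```

View pics/w10.png

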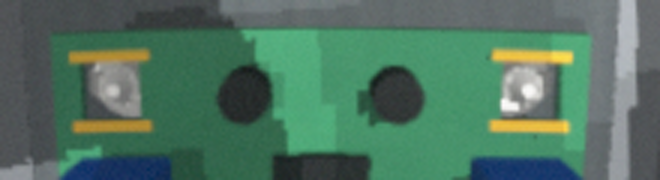

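send_rows(series=[{"tx": -0.02,"ty": -0.04,"tz": 0.2,"wx": 0,"wy": 0,"wz": 0,"jaw": 1},{"tx": 0,"ty": 0,"tz": 0.2,"wx": 0,"wy": 0,"wz": 0,"jaw": 1},{"tx": 0,"ty": 0,"tz": 0,"wx": 0,"wy": 0,"wz": 0,"jaw": 1}])

```text
t: 9.2
tool_pos: [0.4862, 0.1893, 0.102]
tool_rot: [0.09, 3.14, 0.001]
contact_force: [0.1, -0.4, -2.2]
opening: 0.0293
```

```bash
python3 - <<'E'
from ov import *
o=st(); cmd([.4861,.1894,.1],86.7)
im=ctrl.get_image("wrist")[:,:,::-1]; crop(im,210,120,220,60,3,"pics/w11.png")
im=ctrl.get_image("side")[:,:,::-1]; crop(im,210,130,130,100,6,"pics/s11.png")
E
```

```text
t 9.2 pos [0.4862 0.1893 0.102 ] yang 86.73 zax [ 3.e-04  7.e-04 -1.e+00] F [ 0.06 -0.36 -2.18] op 0.0293
t 9.2 shift cm [0.015 0.011 0.202] [0.0007 0.0002 0.0005]
```

View pics/w11.png

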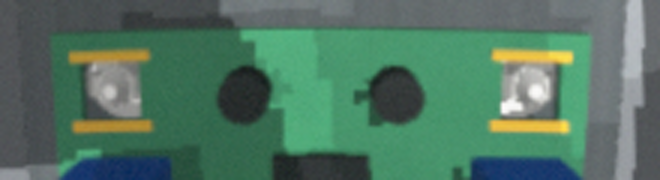

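View pics/s11.png

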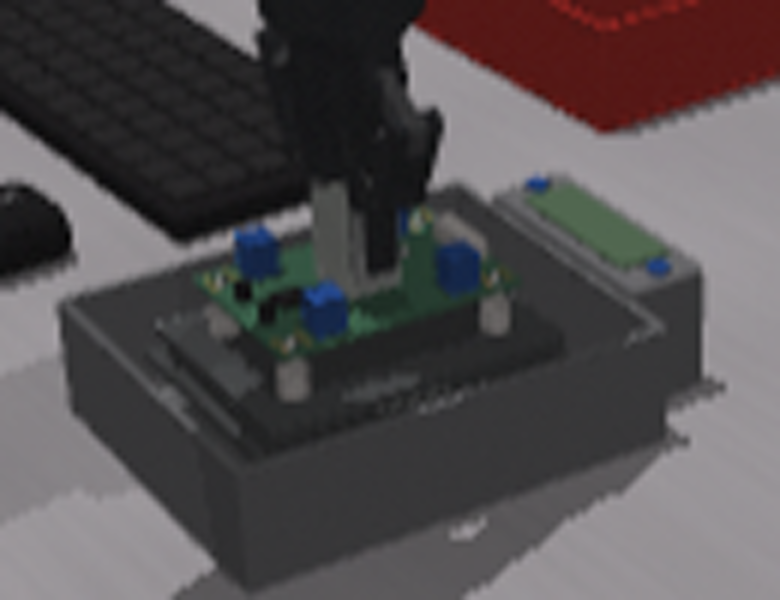

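The side view shows the tips coming up through the holes at (215,280), (290,340), (497,275) and (420,215). I'll continue down to rest.

send_rows(series=[{"tx": 0,"ty": 0,"tz": 0.15,"wx": 0,"wy": 0,"wz": 0,"jaw": 1},{"tx": 0,"ty": 0,"tz": 0.15,"wx": 0,"wy": 0,"wz": 0,"jaw": 1},{"tx": 0,"ty": 0,"tz": 0,"wx": 0,"wy": 0,"wz": 0,"jaw": 1}])

```text
t: 9.68
tool_pos: [0.4866, 0.1894, 0.0993]
tool_rot: [0.09, 3.139, 0.002]
contact_force: [1.0, -0.1, -2.3]
opening: 0.0297
```

```bash
python3 - <<'E'
from ov import *
for _ in range(3): o=st(); ctrl.get_image("side")
im=ctrl.get_image("wrist")[:,:,::-1]; crop(im,210,120,220,60,3,"pics/w12.png")
E
```

```text
t 9.675 pos [0.4866 0.1894 0.0993] yang 86.72 zax [ 0.0012  0.001  -1.    ] F [ 0.96 -0.06 -2.34] op 0.0297
t 9.725 pos [0.4866 0.1894 0.0994] yang 86.73 zax [ 0.0012  0.001  -1.    ] F [ 0.24  0.41 -2.36] op 0.0294
t 9.775 pos [0.4866 0.1894 0.0994] yang 86.72 zax [ 0.0012  0.001  -1.    ] F [-0.04  0.11 -2.2 ] op 0.0293
```

View pics/w12.png

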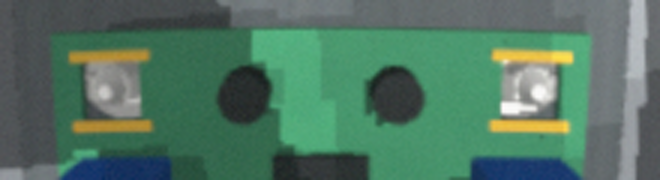

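send_rows(series=[{"tx": 0.03,"ty": 0,"tz": 0.12,"wx": 0,"wy": 0,"wz": 0,"jaw": 1},{"tx": 0,"ty": 0,"tz": 0.1,"wx": 0,"wy": 0,"wz": 0,"jaw": 1},{"tx": 0,"ty": 0,"tz": 0,"wx": 0,"wy": 0,"wz": 0,"jaw": 1}])

```text
t: 10.25
tool_pos: [0.4867, 0.1896, 0.0982]
tool_rot: [0.09, 3.138, 0.002]
contact_force: [-1.4, 0.2, 0.4]
opening: 0.0292
```

```bash
python3 - <<'E'
from ov import *
o=st()
E
```

```text
t 10.25 pos [0.4867 0.1896 0.0982] yang 86.73 zax [ 0.0019  0.0012 -1.    ] F [-1.42  0.22  0.38] op 0.0292
```

send_rows(series=[{"tx": 0.03,"ty": 0,"tz": 0,"wx": 0,"wy": 0,"wz": 0,"jaw": 0.55},{"tx": 0,"ty": 0,"tz": 0,"wx": 0,"wy": 0,"wz": 0,"jaw": 0.4},{"tx": 0,"ty": 0,"tz": -0.5,"wx": 0,"wy": 0,"wz": 0,"jaw": 0.4},{"tx": 0,"ty": 0,"tz": -2.0,"wx": 0,"wy": 0,"wz": 0,"jaw": 0.4},{"tx": 0,"ty": 0,"tz": -3.5,"wx": 0,"wy": 0,"wz": 0,"jaw": 0.4}])

```text
t: 10.88
tool_pos: [0.4847, 0.189, 0.1571]
tool_rot: [-0.09, -3.137, 0.0]
contact_force: [0.3, 0.5, 0.5]
opening: 0.0512
```

send_rows(series=[{"tx": -2.0,"ty": 0,"tz": -4.0,"wx": 0,"wy": 0,"wz": 0,"jaw": 0.7},{"tx": -4.5,"ty": 0,"tz": -2,"wx": 0,"wy": 0,"wz": 0,"jaw": 1},{"tx": 0,"ty": 0,"tz": 0,"wx": 0,"wy": 0,"wz": 0,"jaw": 1},{"tx": 0,"ty": 0,"tz": 0,"wx": 0,"wy": 0,"wz": 0,"jaw": 1}])

```text
t: 11.38
tool_pos: [0.5525, 0.1857, 0.2234]
tool_rot: [0.089, 3.136, 0.002]
contact_force: [0.1, -0.4, 0.1]
opening: -0.0002
```

```bash
python3 - <<'E'
from ov import *
o=st()
i=ctrl.camera_info("wrist"); pickle.dump(i,open("w13.pkl","wb"))
im=ctrl.get_image("wrist")[:,:,::-1]; cv2.imwrite("pics/w13.png",im)
im=ctrl.get_image("side")[:,:,::-1]; crop(im,210,130,130,100,6,"pics/s13.png")
E
```

```text
t 11.375 pos [0.5525 0.1857 0.2234] yang 86.76 zax [ 0.004   0.0012 -1.    ] F [ 0.06 -0.43  0.12] op -0.0002
```

View pics/w13.png

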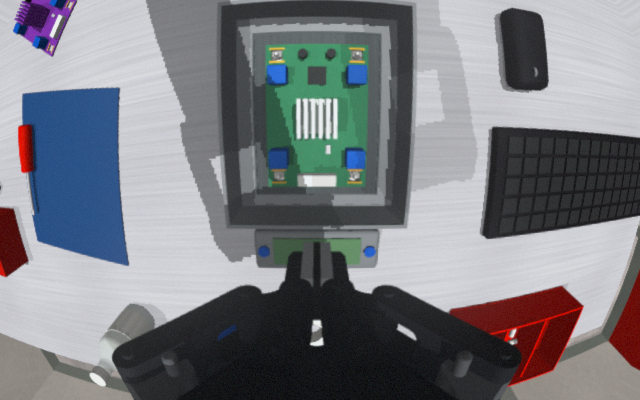

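View pics/s13.png

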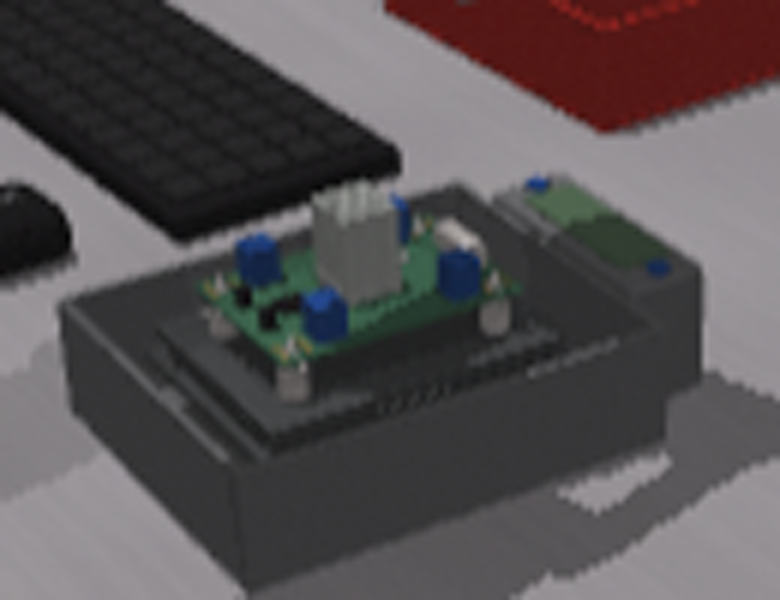

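Board sits loose on all four posts, tips through every hole, connector towards the display. Next I fit the board pose and work out the relay targets.

```bash
python3 - <<'E'
from ov import *
crop("pics/w13.png",250,30,130,165,4,"pics/w13c.png")
bx,by,ya=.4862,.189,np.radians(-3.3)
c,s=np.cos(ya),np.sin(ya)
for k,(x,y) in enumerate([(36,33),(36,-33),(-36,-33),(-36,33)]):
    X=[bx+(c*x-s*y)/1000,by+(s*x+c*y)/1000,.135]; print(k,np.round(X,4)); cmd(X,86.7)
E
```

```text
0 [0.524  0.2199 0.135 ]
t 11.475 shift cm [3.028 3.241 8.811] [0.0014 0.0037 0.0012]
1 [0.5202 0.154  0.135 ]
t 11.475 shift cm [ 3.036 -3.359  8.802] [0.0014 0.0037 0.0012]
2 [0.4484 0.1581 0.135 ]
t 11.475 shift cm [10.236 -3.351  8.775] [0.0014 0.0037 0.0012]
3 [0.4522 0.224  0.135 ]
t 11.475 shift cm [10.228  3.249  8.784] [0.0014 0.0037 0.0012]
```

View pics/w13c.png

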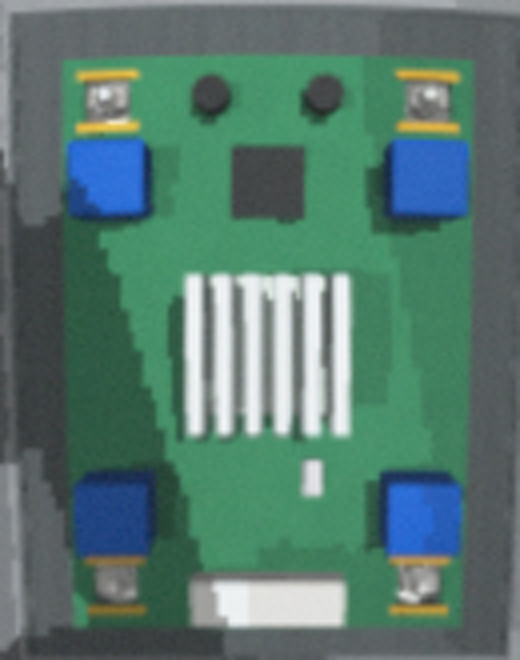

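send_rows(series=[{"tx": 1.5,"ty": 1.6,"tz": 4.0,"wx": 0.001,"wy": 0.004,"wz": 0,"jaw": 1},{"tx": 1.5,"ty": 1.6,"tz": 3.5,"wx": 0,"wy": 0,"wz": 0,"jaw": 1},{"tx": 0,"ty": 0,"tz": 1.0,"wx": 0,"wy": 0,"wz": 0,"jaw": 1},{"tx": 0,"ty": 0,"tz": 0,"wx": 0,"wy": 0,"wz": 0,"jaw": 1}])

```text
t: 11.98
tool_pos: [0.5209, 0.2195, 0.1352]
tool_rot: [-0.087, -3.139, 0.001]
contact_force: [0.3, 0.1, 0.9]
opening: 0.0
```

```bash
python3 - <<'E'
from ov import *
i=pickle.load(open("w13.pkl","rb"))
g=lambda x,y:(250+x/4-.375,30+y/4-.375)
uv=[g(64,60),g(474,60),g(463,625),g(75,628)]
mod=[(-.065,-.045,.0796),(-.065,.045,.0796),(.065,.045,.0796),(.065,-.045,.0796)]
p,r=fitpose(i,mod,uv,[.486,.189,-.06]); print(p[:2],np.degrees(p[2]),r.round(1).tolist())
c,s=np.cos(p[2]),np.sin(p[2])
for k,(x,y) in enumerate([(36,33),(36,-33),(-36,-33),(-36,33)]):
    print(k,p[0]+(c*x-s*y)/1000,p[1]+(s*x+c*y)/1000)
st(); cmd([.524,.2199,.116],86.7)
cv2.imwrite("pics/w14.png",ctrl.get_image("wrist")[:,:,::-1])
E
```

```text
[0.48656519 0.18942108] -3.2358127517714315 [[-0.2, -0.1], [0.0, -0.2], [-0.1, 0.5], [0.3, -0.1]]
0 0.524370500543233 0.2203364242848903
1 0.5206450929311716 0.15444164954421763
2 0.4487598841231649 0.1585057305755574
3 0.4524852917352264 0.22440050531623007
t 11.975 pos [0.5209 0.2195 0.1352] yang 86.82 zax [-1.4e-03 -7.0e-04 -1.0e+00] F [0.31 0.13 0.91] op 0.0
t 11.975 shift cm [-0.307  0.054  1.916] [-0.0008 -0.0014  0.002 ]
```

View pics/w14.png

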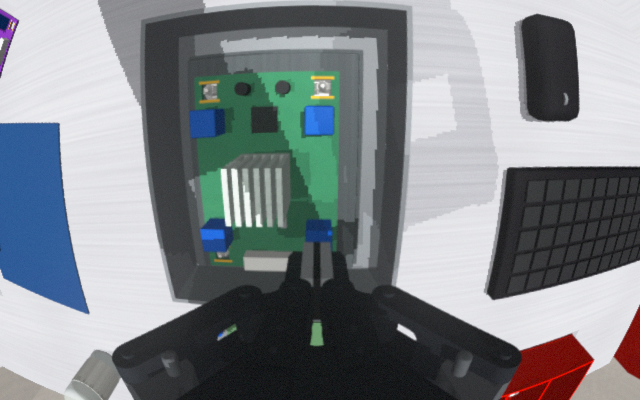

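send_rows(series=[{"tx": -0.33,"ty": 0.08,"tz": 0.8,"wx": 0,"wy": -0.001,"wz": 0,"jaw": 1},{"tx": 0,"ty": 0,"tz": 0.8,"wx": 0,"wy": 0,"wz": 0,"jaw": 1},{"tx": 0,"ty": 0,"tz": 0.2,"wx": 0,"wy": 0,"wz": 0,"jaw": 1},{"tx": 0,"ty": 0,"tz": 0.0,"wx": 0,"wy": 0,"wz": 0,"jaw": 1}])

```text
t: 12.52
tool_pos: [0.528, 0.2196, 0.1201]
tool_rot: [0.091, 3.134, 0.002]
contact_force: [-0.4, 0.4, 0.1]
opening: -0.0002
```

```bash
python3 - <<'E'
from ov import *
st(); cmd([.5243,.2203,.116],86.7)
E
```

```text
t 12.525 pos [0.528  0.2196 0.1201] yang 86.69 zax [ 6.2e-03  8.0e-04 -1.0e+00] F [-0.38  0.43  0.09] op -0.0002
t 12.525 shift cm [0.373 0.049 0.411] [ 0.0012  0.0062 -0.0002]
```

send_rows(series=[{"tx": 0.35,"ty": 0.05,"tz": 0,"wx": 0.001,"wy": 0.006,"wz": 0,"jaw": 1},{"tx": 0,"ty": 0,"tz": 0.2,"wx": 0,"wy": 0,"wz": 0,"jaw": 1},{"tx": 0,"ty": 0,"tz": 0.2,"wx": 0,"wy": 0,"wz": 0,"jaw": 1},{"tx": 0,"ty": 0,"tz": 0.0,"wx": 0,"wy": 0,"wz": 0,"jaw": 1}])

```text
t: 13.02
tool_pos: [0.5245, 0.2205, 0.1164]
tool_rot: [0.09, 3.14, 0.001]
contact_force: [0.0, -0.7, 0.3]
opening: -0.0001
```

```bash
python3 - <<'E'
from ov import *
st(); cmd([.5243,.2203,.112],86.7)
E
```

```text
t 13.025 pos [0.5245 0.2205 0.1164] yang 86.7 zax [ 6.e-04  3.e-04 -1.e+00] F [ 0.03 -0.73  0.34] op -0.0001
t 13.025 shift cm [ 0.016 -0.02   0.436] [0.0004 0.0005 0.0001]
```

send_rows(series=[{"tx": 0.02,"ty": -0.02,"tz": 0.15,"wx": 0,"wy": 0,"wz": 0,"jaw": 1},{"tx": 0,"ty": 0,"tz": 0.15,"wx": 0,"wy": 0,"wz": 0,"jaw": 1},{"tx": 0,"ty": 0,"tz": 0.1,"wx": 0,"wy": 0,"wz": 0,"jaw": 1},{"tx": 0,"ty": 0,"tz": 0.1,"wx": 0,"wy": 0,"wz": 0,"jaw": 1}])

```text
t: 13.52
tool_pos: [0.5243, 0.2203, 0.1111]
tool_rot: [0.09, 3.14, 0.001]
contact_force: [0.7, -0.0, -1.1]
opening: 0.0002
```

send_rows(series=[{"tx": 0,"ty": 0,"tz": 0.1,"wx": 0,"wy": 0,"wz": 0,"jaw": 1},{"tx": 0,"ty": 0,"tz": 0.05,"wx": 0,"wy": 0,"wz": 0,"jaw": 1}])

```text
t: 13.78
tool_pos: [0.5244, 0.2203, 0.1096]
tool_rot: [0.09, 3.14, 0.001]
contact_force: [-0.3, 0.4, 1.0]
opening: 0.0001
```

send_rows(series=[{"tx": 0,"ty": 0,"tz": 0.1,"wx": 0,"wy": 0,"wz": 0,"jaw": 1},{"tx": 0,"ty": 0,"tz": 0.05,"wx": 0,"wy": 0,"wz": 0,"jaw": 1}])

```text
t: 14.02
tool_pos: [0.5246, 0.2204, 0.1089]
tool_rot: [0.09, 3.139, 0.001]
contact_force: [-1.6, -0.5, 2.2]
opening: 0.0
```

send_rows(series=[{"tx": 0,"ty": 0,"tz": 0.1,"wx": 0,"wy": 0,"wz": 0,"jaw": 1},{"tx": 0,"ty": 0,"tz": 0.1,"wx": 0,"wy": 0,"wz": 0,"jaw": 1}])

```text
t: 14.28
tool_pos: [0.5248, 0.2206, 0.108]
tool_rot: [0.09, 3.139, 0.001]
contact_force: [-2.6, -0.7, 5.1]
opening: 0.0
```

send_rows(series=[{"tx": 0.03,"ty": -0.02,"tz": 0.1,"wx": 0,"wy": 0,"wz": 0,"jaw": 1},{"tx": 0.03,"ty": -0.02,"tz": 0.1,"wx": 0,"wy": 0,"wz": 0,"jaw": 1}])

```text
t: 14.52
tool_pos: [0.5249, 0.2206, 0.1076]
tool_rot: [0.09, 3.138, 0.002]
contact_force: [-2.9, 0.7, 6.0]
opening: 0.0001
```

send_rows(series=[{"tx": 0.05,"ty": -0.02,"tz": 0.15,"wx": 0,"wy": 0.002,"wz": 0,"jaw": 1},{"tx": 0.05,"ty": -0.02,"tz": 0.15,"wx": 0,"wy": 0.002,"wz": 0,"jaw": 1}])

```text
t: 14.78
tool_pos: [0.525, 0.2207, 0.1071]
tool_rot: [0.09, 3.139, 0.004]
contact_force: [-3.0, -0.7, 8.1]
opening: 0.0
```

send_rows(series=[{"tx": 0.05,"ty": -0.02,"tz": 0.15,"wx": 0,"wy": 0,"wz": 0,"jaw": 1},{"tx": 0.05,"ty": -0.02,"tz": 0.15,"wx": 0,"wy": 0,"wz": 0,"jaw": 1},{"tx": 0.05,"ty": -0.02,"tz": 0.15,"wx": 0,"wy": 0,"wz": 0,"jaw": 1}])

```text
t: 15.15
tool_pos: [0.5251, 0.2208, 0.1066]
tool_rot: [0.09, 3.136, 0.006]
contact_force: [-3.7, -0.4, 8.3]
opening: -0.0
```

send_rows(series=[{"tx": 0.08,"ty": -0.02,"tz": 0.2,"wx": 0,"wy": 0,"wz": 0,"jaw": 1},{"tx": 0.08,"ty": -0.02,"tz": 0.2,"wx": 0,"wy": 0,"wz": 0,"jaw": 1},{"tx": 0.05,"ty": -0.02,"tz": 0.2,"wx": 0,"wy": 0,"wz": 0,"jaw": 1}])

```text
t: 15.52
tool_pos: [0.5254, 0.221, 0.1059]
tool_rot: [0.089, 3.131, 0.008]
contact_force: [-3.3, -1.2, 10.3]
opening: 0.0003
```

```bash
python3 - <<'E'
from ov import *
st()
cv2.imwrite("pics/w15.png",ctrl.get_image("wrist")[:,:,::-1])
im=ctrl.get_image("side")[:,:,::-1]; crop(im,210,130,130,100,6,"pics/s15.png")
E
```

```text
t 15.525 pos [0.5254 0.221  0.1059] yang 86.74 zax [ 0.0098  0.0048 -0.9999] F [-3.31 -1.17 10.32] op 0.0003
```

View pics/s15.png

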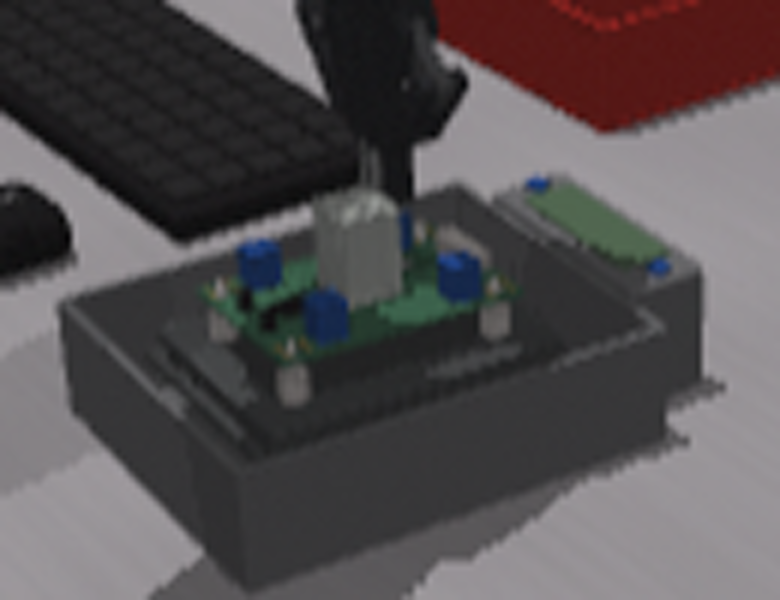

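View pics/w15.png

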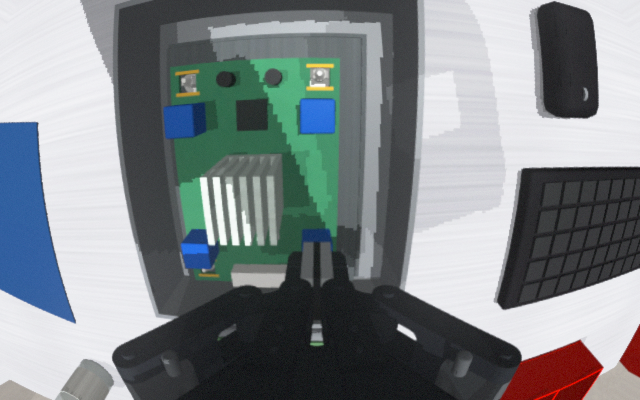

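send_rows(series=[{"tx": 0.12,"ty": -0.05,"tz": 0.22,"wx": -0.004,"wy": 0.01,"wz": 0,"jaw": 1},{"tx": 0.12,"ty": -0.05,"tz": 0.22,"wx": 0,"wy": 0.008,"wz": 0,"jaw": 1},{"tx": 0.1,"ty": -0.04,"tz": 0.22,"wx": 0,"wy": 0.006,"wz": 0,"jaw": 1}])

```text
t: 16.0
tool_pos: [0.5256, 0.221, 0.1057]
tool_rot: [-0.089, -3.134, -0.02]
contact_force: [-3.4, 0.2, 9.3]
opening: -0.0
```

```bash
python3 - <<'E'
from ov import *
st(); cmd([.5248,.2206,.105],86.7)
E
```

```text
t 16.0 pos [0.5256 0.221  0.1057] yang 86.76 zax [-0.0059  0.0126 -0.9999] F [-3.37  0.15  9.29] op -0.0
t 16.0 shift cm [ 0.076 -0.043  0.067] [ 0.0123 -0.0066  0.001 ]
```

send_rows(series=[{"tx": 0.1,"ty": -0.05,"tz": 0.28,"wx": 0.01,"wy": -0.004,"wz": 0,"jaw": 1},{"tx": 0.1,"ty": -0.05,"tz": 0.28,"wx": 0.005,"wy": 0.003,"wz": 0,"jaw": 1},{"tx": 0.1,"ty": -0.05,"tz": 0.28,"wx": 0,"wy": 0.003,"wz": 0,"jaw": 1}])

```text
t: 16.38
tool_pos: [0.5262, 0.2216, 0.1034]
tool_rot: [0.089, 3.14, 0.003]
contact_force: [1.4, 1.8, 4.0]
opening: -0.0006
```

```bash
python3 - <<'E'
from ov import *
st()
E
```

```text
t 16.375 pos [0.5262 0.2216 0.1034] yang 86.75 zax [ 3.0e-04  1.8e-03 -1.0e+00] F [1.42 1.79 4.01] op -0.0006
```

Force dropped from about 10 N to 4 N as the tip moved 2.3 mm, so post0 has probably clicked. Checking.

send_rows(series=[{"tx": 0,"ty": 0,"tz": -0.4,"wx": 0,"wy": 0,"wz": 0,"jaw": 1},{"tx": 0,"ty": 0,"tz": -2.5,"wx": 0,"wy": 0,"wz": 0,"jaw": 1},{"tx": 3.0,"ty": -2,"tz": -2.5,"wx": 0,"wy": 0,"wz": 0,"jaw": 1},{"tx": 0,"ty": 0,"tz": 0,"wx": 0,"wy": 0,"wz": 0,"jaw": 1}])

```text
t: 16.88
tool_pos: [0.493, 0.2018, 0.1559]
tool_rot: [-0.089, -3.136, 0.002]
contact_force: [-0.6, -0.2, -0.3]
opening: 0.0001
```

```bash
python3 - <<'E'
from ov import *
st()
cv2.imwrite("pics/w16.png",ctrl.get_image("wrist")[:,:,::-1])
im=ctrl.get_image("side")[:,:,::-1]; crop(im,210,130,130,100,6,"pics/s16.png")
im=ctrl.get_image("scene")[:,:,::-1]; crop(im,315,125,100,75,8,"pics/c16.png")
E
```

```text
t 16.875 pos [0.493  0.2018 0.1559] yang 86.75 zax [-4.6e-03 -9.0e-04 -1.0e+00] F [-0.57 -0.16 -0.3 ] op 0.0001
```

View pics/s16.png

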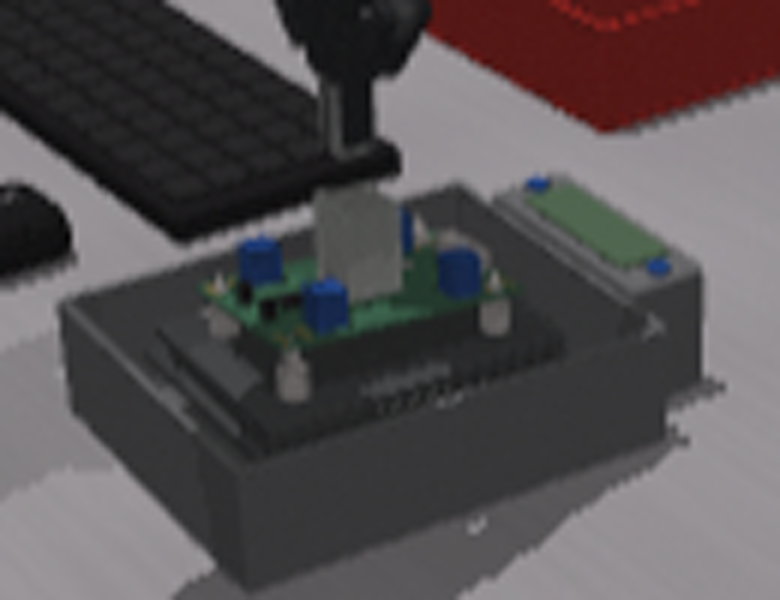

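View pics/c16.png

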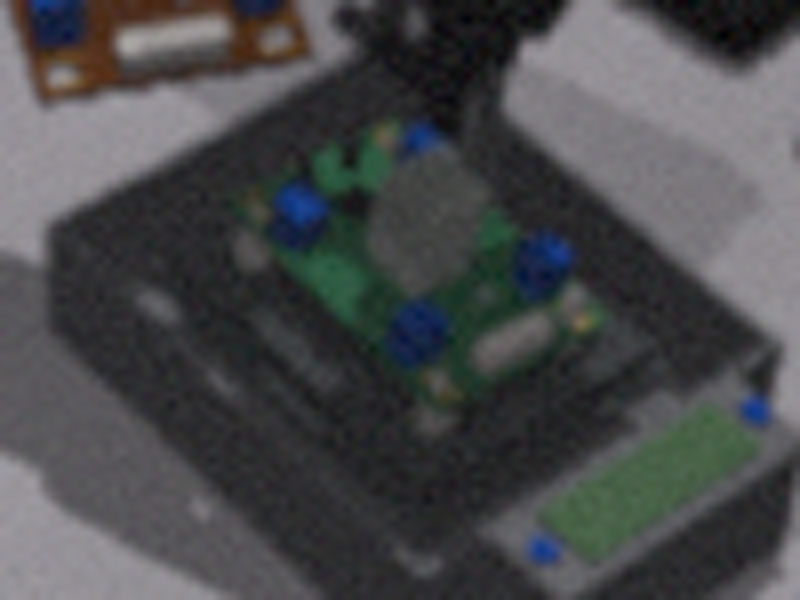

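send_rows(series=[{"tx": 2.2,"ty": -2.1,"tz": -0.5,"wx": 0,"wy": -0.004,"wz": 0,"jaw": 1},{"tx": 2.2,"ty": -2.1,"tz": 0,"wx": 0,"wy": 0,"wz": 0,"jaw": 1},{"tx": 0,"ty": 0,"tz": 0,"wx": 0,"wy": 0,"wz": 0,"jaw": 1},{"tx": 0,"ty": 0,"tz": 0,"wx": 0,"wy": 0,"wz": 0,"jaw": 1}])

```text
t: 17.52
tool_pos: [0.4461, 0.1623, 0.1549]
tool_rot: [-0.087, -3.13, 0.005]
contact_force: [0.3, -0.9, -0.2]
opening: 0.0002
```

```bash
python3 - <<'E'
from ov import *
st(); cmd([.4488,.1585,.12],86.7)
E
```

```text
t 17.525 pos [0.4461 0.1623 0.1549] yang 86.8 zax [-0.0104 -0.003  -0.9999] F [ 0.3  -0.91 -0.2 ] op 0.0002
t 17.525 shift cm [-0.33  -0.355  3.484] [-0.0036 -0.0102  0.0018]
```

send_rows(series=[{"tx": -0.33,"ty": -0.35,"tz": 0.5,"wx": -0.003,"wy": -0.01,"wz": 0,"jaw": 1},{"tx": 0,"ty": 0,"tz": 1.2,"wx": 0,"wy": 0,"wz": 0,"jaw": 1},{"tx": 0,"ty": 0,"tz": 1.2,"wx": 0,"wy": 0,"wz": 0,"jaw": 1},{"tx": 0,"ty": 0,"tz": 0,"wx": 0,"wy": 0,"wz": 0,"jaw": 1},{"tx": 0,"ty": 0,"tz": 0,"wx": 0,"wy": 0,"wz": 0,"jaw": 1}])

```text
t: 18.15
tool_pos: [0.4498, 0.1591, 0.1221]
tool_rot: [-0.086, -3.138, 0.001]
contact_force: [1.0, 0.0, -0.2]
opening: 0.0001
```

```bash
python3 - <<'E'
from ov import *
st(); cmd([.4488,.1585,.12],86.7)
cv2.imwrite("pics/w17.png",ctrl.get_image("wrist")[:,:,::-1])
E
```

```text
t 18.15 pos [0.4498 0.1591 0.1221] yang 86.85 zax [-2.6e-03 -8.0e-04 -1.0e+00] F [ 1.03  0.01 -0.19] op 0.0001
t 18.15 shift cm [ 0.096 -0.068  0.214] [-0.0009 -0.0025  0.0027]
```

View pics/w17.png

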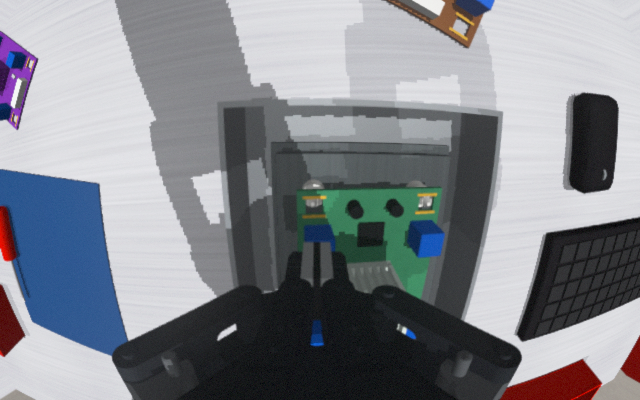

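send_rows(series=[{"tx": 0.1,"ty": -0.07,"tz": 0.2,"wx": 0,"wy": -0.002,"wz": 0,"jaw": 1},{"tx": 0,"ty": 0,"tz": 0.2,"wx": 0,"wy": 0,"wz": 0,"jaw": 1},{"tx": 0,"ty": 0,"tz": 0.2,"wx": 0,"wy": 0,"wz": 0,"jaw": 1}])

```text
t: 18.58
tool_pos: [0.4493, 0.1586, 0.1169]
tool_rot: [0.086, 3.139, -0.001]
contact_force: [-0.2, -0.2, 0.2]
opening: -0.0
```

send_rows(series=[{"tx": 0,"ty": 0,"tz": 0.15,"wx": 0,"wy": 0,"wz": 0,"jaw": 1},{"tx": 0,"ty": 0,"tz": 0.15,"wx": 0,"wy": 0,"wz": 0,"jaw": 1}])

```text
t: 18.82
tool_pos: [0.4493, 0.1585, 0.1141]
tool_rot: [0.086, 3.139, -0.001]
contact_force: [-1.5, -0.9, 3.9]
opening: 0.0001
```

send_rows(series=[{"tx": 0.04,"ty": 0,"tz": 0.12,"wx": 0,"wy": 0,"wz": 0,"jaw": 1},{"tx": 0.04,"ty": 0,"tz": 0.12,"wx": 0,"wy": 0,"wz": 0,"jaw": 1}])

```text
t: 19.08
tool_pos: [0.4491, 0.1584, 0.1128]
tool_rot: [0.086, 3.138, -0.002]
contact_force: [0.4, -0.4, 5.4]
opening: -0.0
```

send_rows(series=[{"tx": 0.05,"ty": 0,"tz": 0.15,"wx": 0,"wy": 0.001,"wz": 0,"jaw": 1},{"tx": 0.05,"ty": 0,"tz": 0.15,"wx": 0,"wy": 0.001,"wz": 0,"jaw": 1}])

```text
t: 19.32
tool_pos: [0.4491, 0.1582, 0.1114]
tool_rot: [0.085, 3.138, -0.003]
contact_force: [-2.4, -2.3, 6.5]
opening: -0.0002
```

```bash
python3 - <<'E'
from ov import *
st()
E
```

```text
t 19.325 pos [0.4491 0.1582 0.1114] yang 86.88 zax [ 0.0027 -0.0022 -1.    ] F [-2.39 -2.33  6.51] op -0.0002
```

send_rows(series=[{"tx": 0.03,"ty": 0.03,"tz": 0.18,"wx": -0.002,"wy": 0.002,"wz": 0,"jaw": 1},{"tx": 0.03,"ty": 0.03,"tz": 0.18,"wx": -0.001,"wy": 0.002,"wz": 0,"jaw": 1}])

```text
t: 19.58
tool_pos: [0.4491, 0.1581, 0.1097]
tool_rot: [-0.085, -3.14, 0.002]
contact_force: [-2.6, -3.5, 8.4]
opening: -0.0
```

send_rows(series=[{"tx": 0.04,"ty": 0.04,"tz": 0.2,"wx": -0.001,"wy": 0.002,"wz": 0,"jaw": 1},{"tx": 0.04,"ty": 0.04,"tz": 0.2,"wx": -0.001,"wy": 0.002,"wz": 0,"jaw": 1}])

```text
t: 19.82
tool_pos: [0.4494, 0.1578, 0.1079]
tool_rot: [-0.084, -3.138, 0.004]
contact_force: [0.5, -1.8, 3.9]
opening: 0.0
```

```bash
python3 - <<'E'
from ov import *
st()
E
```

```text
t 19.825 pos [0.4494 0.1578 0.1079] yang 86.92 zax [-0.0027 -0.0022 -1.    ] F [ 0.46 -1.84  3.87] op 0.0
```

send_rows(series=[{"tx": 0.04,"ty": 0.04,"tz": 0.15,"wx": 0,"wy": -0.001,"wz": 0,"jaw": 1},{"tx": 0.02,"ty": 0.04,"tz": 0.15,"wx": 0,"wy": 0,"wz": 0,"jaw": 1}])

```text
t: 20.08
tool_pos: [0.4495, 0.1579, 0.1058]
tool_rot: [-0.084, -3.14, 0.007]
contact_force: [-2.8, -4.3, 8.1]
opening: -0.0002
```

send_rows(series=[{"tx": 0.02,"ty": 0.04,"tz": 0.15,"wx": 0,"wy": 0,"wz": 0,"jaw": 1},{"tx": 0.02,"ty": 0.04,"tz": 0.15,"wx": 0,"wy": 0,"wz": 0,"jaw": 1}])

```text
t: 20.32
tool_pos: [0.4496, 0.1578, 0.1048]
tool_rot: [-0.084, -3.14, 0.011]
contact_force: [-4.5, -4.1, 11.2]
opening: 0.0
```

```bash
python3 - <<'E'
from ov import *
st()
cv2.imwrite("pics/w18.png",ctrl.get_image("wrist")[:,:,::-1][150:300,200:500].repeat(2,0).repeat(2,1))
im=ctrl.get_image("side")[:,:,::-1]; crop(im,210,130,130,100,6,"pics/s18.png")
E
```

```text
t 20.325 pos [0.4496 0.1578 0.1048] yang 86.95 zax [-5.0e-04 -7.1e-03 -1.0e+00] F [-4.49 -4.12 11.2 ] op 0.0
```

View pics/s18.png

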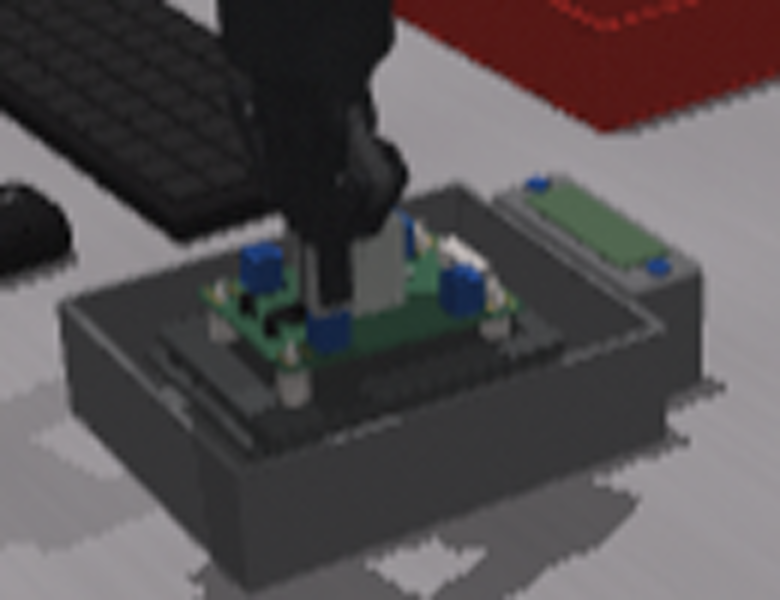

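View pics/w18.png

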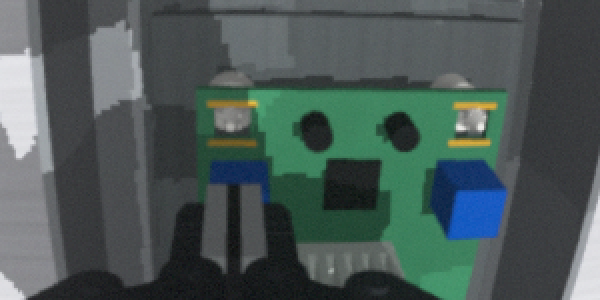

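send_rows(series=[{"tx": 0.05,"ty": 0.05,"tz": 0.2,"wx": -0.004,"wy": 0,"wz": 0,"jaw": 1},{"tx": 0.05,"ty": 0.05,"tz": 0.2,"wx": -0.002,"wy": 0,"wz": 0,"jaw": 1}])

```text
t: 20.68
tool_pos: [0.4496, 0.1578, 0.104]
tool_rot: [0.083, 3.14, -0.007]
contact_force: [-5.1, -4.9, 13.2]
opening: -0.0004
```

send_rows(series=[{"tx": 0.06,"ty": 0.06,"tz": 0.24,"wx": 0,"wy": 0,"wz": 0,"jaw": 1},{"tx": 0.06,"ty": 0.06,"tz": 0.24,"wx": 0,"wy": 0,"wz": 0,"jaw": 1}])

```text
t: 20.92
tool_pos: [0.4496, 0.1579, 0.1032]
tool_rot: [0.082, 3.139, -0.013]
contact_force: [-6.5, -5.7, 14.7]
opening: 0.0001
```

```bash
python3 - <<'E'
from ov import *
st()
E
```

```text
t 20.925 pos [0.4496 0.1579 0.1032] yang 87.02 zax [ 0.0013 -0.0084 -1.    ] F [-6.47 -5.68 14.69] op 0.0001
```

send_rows(series=[{"tx": 0.12,"ty": -0.06,"tz": 0.24,"wx": -0.008,"wy": 0,"wz": 0,"jaw": 1},{"tx": 0.12,"ty": -0.06,"tz": 0.24,"wx": -0.002,"wy": 0,"wz": 0,"jaw": 1}])

```text
t: 21.18
tool_pos: [0.4494, 0.1572, 0.1031]
tool_rot: [0.081, 3.135, 0.004]
contact_force: [-3.8, -1.1, 12.0]
opening: -0.0002
```

send_rows(series=[{"tx": 0.12,"ty": -0.08,"tz": 0.26,"wx": 0,"wy": 0,"wz": 0,"jaw": 1},{"tx": 0.12,"ty": -0.08,"tz": 0.26,"wx": 0,"wy": 0,"wz": 0,"jaw": 1}])

```text
t: 21.42
tool_pos: [0.4493, 0.1572, 0.1029]
tool_rot: [0.081, 3.13, 0.009]
contact_force: [-4.6, -0.6, 14.0]
opening: 0.0001
```

```bash
python3 - <<'E'
from ov import *
st()
E
```

```text
t 21.425 pos [0.4493 0.1572 0.1029] yang 87.03 zax [ 0.0107  0.0057 -0.9999] F [-4.59 -0.57 14.02] op 0.0001
```

send_rows(series=[{"tx": 0.1,"ty": -0.04,"tz": 0.3,"wx": 0.004,"wy": 0.008,"wz": 0,"jaw": 1},{"tx": 0.1,"ty": -0.04,"tz": 0.3,"wx": 0.001,"wy": 0.002,"wz": 0,"jaw": 1}])

```text
t: 21.68
tool_pos: [0.4494, 0.1573, 0.102]
tool_rot: [0.081, 3.137, 0.004]
contact_force: [-5.3, -3.1, 15.8]
opening: 0.0002
```

send_rows(series=[{"tx": 0.1,"ty": -0.04,"tz": 0.32,"wx": 0,"wy": 0.002,"wz": 0,"jaw": 1},{"tx": 0.1,"ty": -0.04,"tz": 0.32,"wx": 0,"wy": 0.002,"wz": 0,"jaw": 1}])

```text
t: 21.92
tool_pos: [0.4494, 0.1573, 0.1009]
tool_rot: [0.08, 3.138, 0.005]
contact_force: [-5.4, -2.4, 16.4]
opening: -0.0003
```

```bash
python3 - <<'E'
from ov import *
st()
im=ctrl.get_image("side")[:,:,::-1]; crop(im,210,130,130,100,6,"pics/s19.png")
E
```

```text
t 21.925 pos [0.4494 0.1573 0.1009] yang 87.07 zax [ 0.003   0.0034 -1.    ] F [-5.4  -2.38 16.45] op -0.0003
```

View pics/s19.png

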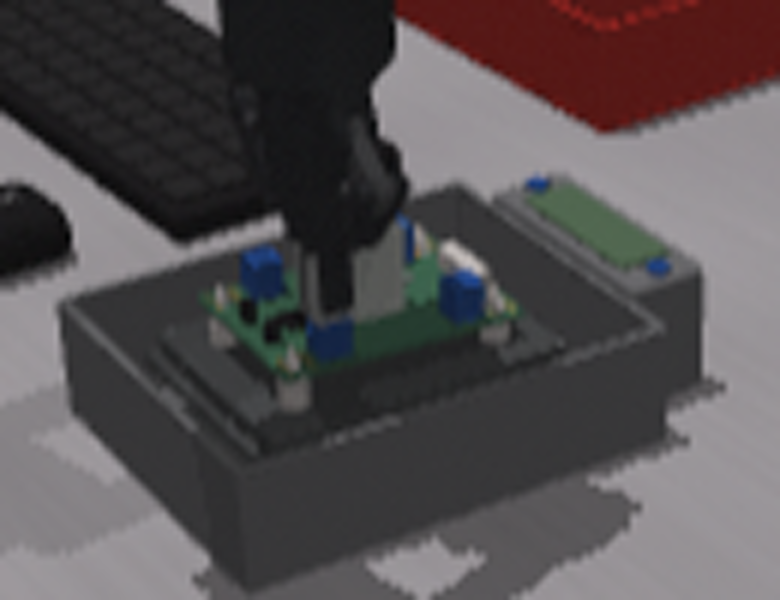

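send_rows(series=[{"tx": 0.1,"ty": -0.05,"tz": 0.34,"wx": 0.002,"wy": 0.003,"wz": 0,"jaw": 1},{"tx": 0.1,"ty": -0.05,"tz": 0.34,"wx": 0.001,"wy": 0.002,"wz": 0,"jaw": 1}])

```text
t: 22.22
tool_pos: [0.4495, 0.1573, 0.0997]
tool_rot: [0.08, 3.14, 0.003]
contact_force: [-5.7, -1.3, 17.3]
opening: 0.0002
```

send_rows(series=[{"tx": 0.1,"ty": -0.05,"tz": 0.36,"wx": 0,"wy": 0.002,"wz": 0,"jaw": 1},{"tx": 0.1,"ty": -0.05,"tz": 0.36,"wx": 0,"wy": 0.002,"wz": 0,"jaw": 1}])

```text
t: 22.48
tool_pos: [0.4495, 0.1572, 0.0984]
tool_rot: [-0.079, -3.14, -0.005]
contact_force: [-7.1, -2.8, 18.2]
opening: -0.0
```

```bash
python3 - <<'E'
from ov import *
st()
E
```

```text
t 22.475 pos [0.4495 0.1572 0.0984] yang 87.11 zax [-6.0e-04  3.4e-03 -1.0e+00] F [-7.13 -2.81 18.16] op -0.0
```

send_rows(series=[{"tx": 0.2,"ty": -0.08,"tz": 0.36,"wx": 0.002,"wy": 0,"wz": 0,"jaw": 1},{"tx": 0.2,"ty": -0.08,"tz": 0.36,"wx": 0.001,"wy": 0,"wz": 0,"jaw": 1}])

```text
t: 22.72
tool_pos: [0.4489, 0.1572, 0.0979]
tool_rot: [0.079, 3.135, 0.005]
contact_force: [-5.9, -2.0, 15.2]
opening: 0.0003
```

send_rows(series=[{"tx": 0.2,"ty": -0.08,"tz": 0.38,"wx": 0,"wy": 0,"wz": 0,"jaw": 1},{"tx": 0.2,"ty": -0.08,"tz": 0.38,"wx": 0,"wy": 0,"wz": 0,"jaw": 1}])

```text
t: 22.98
tool_pos: [0.4485, 0.1577, 0.0962]
tool_rot: [0.079, 3.127, 0.012]
contact_force: [-4.8, -1.8, 16.4]
opening: -0.0
```

```bash
python3 - <<'E'
from ov import *
st()
im=ctrl.get_image("side")[:,:,::-1]; crop(im,210,130,130,100,6,"pics/s20.png")
E
```

```text
t 22.975 pos [0.4485 0.1577 0.0962] yang 87.12 zax [ 0.0142  0.007  -0.9999] F [-4.81 -1.78 16.41] op -0.0
```

View pics/s20.png

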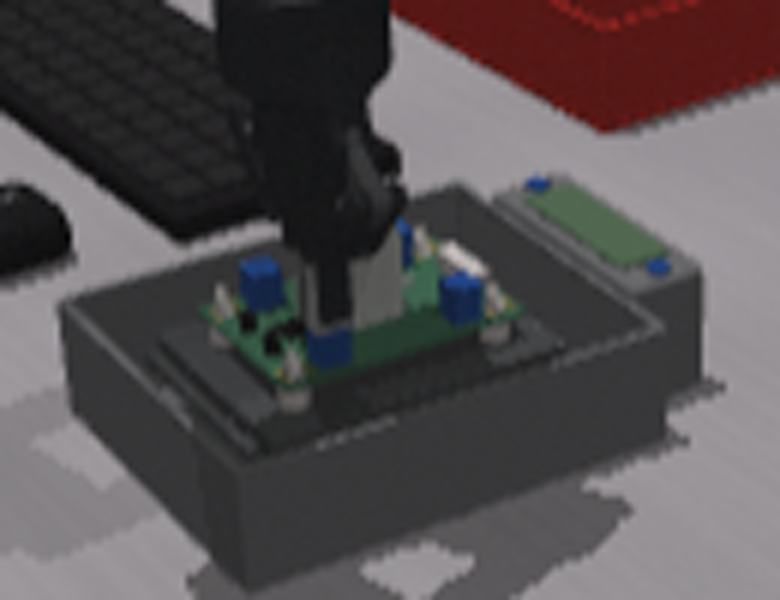

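send_rows(series=[{"tx": 0.05,"ty": 0,"tz": -0.2,"wx": 0.006,"wy": 0.014,"wz": 0,"jaw": 1},{"tx": 0,"ty": 0,"tz": -0.5,"wx": 0,"wy": 0,"wz": 0,"jaw": 1},{"tx": 0,"ty": 0,"tz": -2.5,"wx": 0,"wy": 0,"wz": 0,"jaw": 1},{"tx": 0,"ty": 0,"tz": -4.0,"wx": 0,"wy": 0,"wz": 0,"jaw": 1},{"tx": -2,"ty": 0,"tz": -1.0,"wx": 0,"wy": 0,"wz": 0,"jaw": 1}])

```text
t: 23.65
tool_pos: [0.4663, 0.1577, 0.1783]
tool_rot: [-0.078, -3.137, -0.007]
contact_force: [-0.6, 0.1, -0.2]
opening: 0.0002
```

```bash
python3 - <<'E'
from ov import *
st()
im=ctrl.get_image("wrist")[:,:,::-1]; cv2.imwrite("pics/w21.png",im); crop(im,230,120,250,170,3,"pics/w21c.png")
im=ctrl.get_image("side")[:,:,::-1]; crop(im,230,150,80,60,10,"pics/s21.png")
E
```

```text
t 23.65 pos [0.4663 0.1577 0.1783] yang 87.16 zax [-0.0032  0.0045 -1.    ] F [-0.61  0.07 -0.18] op 0.0002
```

View pics/s21.png

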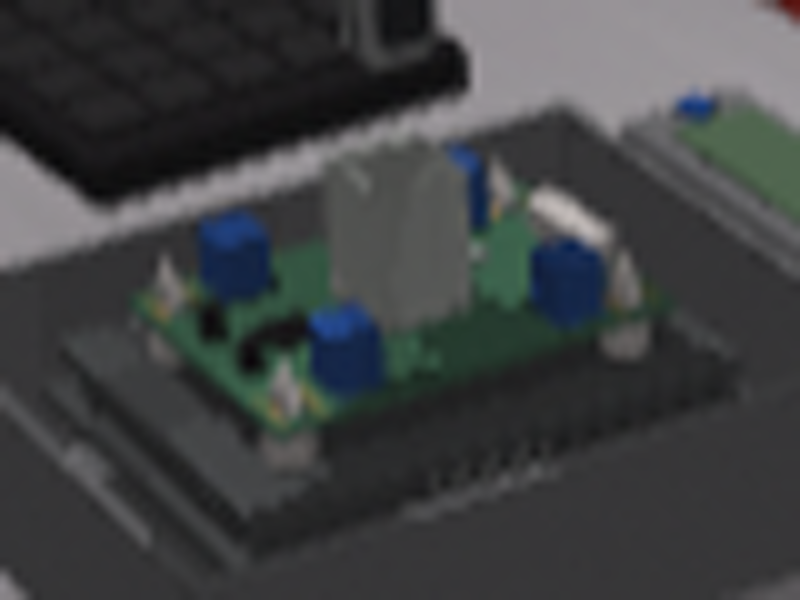

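View pics/w21c.png

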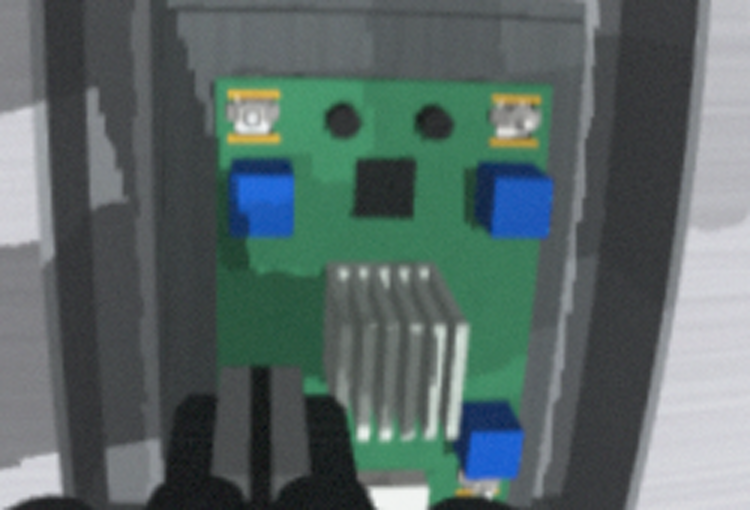

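```bash
cat > hts.py <<'E'
from h import *
from scipy.optimize import brentq
def corners(D,pts,bx=.4866,by=.1894,yaw=-3.24,off=(0,0)):
    c,s=np.cos(np.radians(yaw)),np.sin(np.radians(yaw))
    for k,(x,y,u,v) in pts.items():
        X=[bx+(c*x-s*y)/1000,by+(s*x+c*y)/1000]
        f=lambda z: proj(D,[X[0],X[1],z])[0][1]+off[1]-v
        z=brentq(f,0,.2); print(k,"z mm",round(z*1000,1),"u err",round(proj(D,[*X,z])[0][0]-u,1))
if __name__=="__main__":
    D=ctrl.camera_info("side")
    g=lambda x,y:(230+x/10-.45,150+y/10-.45)
    print("now (board top edge corners)")
    corners(D,{3:(-65,45,*g(135,302)),2:(-65,-45,*g(290,432)),1:(65,-45,*g(672,300))})
    print("tips"); corners(D,{3:(-55,35,*g(165,255)),2:(-55,-35,*g(287,357)),1:(55,-35,*g(625,248)),0:(55,35,*g(497,157))})
    print("s13 loose")
    g=lambda x,y:(210+x/6-.4,130+y/6-.4)
    corners(D,{3:(-65,45,*g(198,287)),2:(-65,-45,*g(292,357)),1:(65,-45,*g(522,287))})
    corners(D,{3:(-55,35,*g(218,272)),2:(-55,-35,*g(290,337)),1:(55,-35,*g(494,268)),0:(55,35,*g(418,216))})
E
python3 hts.py
```

```text
now (board top edge corners)
3 z mm 71.2 u err -1.2
2 z mm 72.0 u err -1.8
1 z mm 72.3 u err -0.1
tips
3 z mm 88.0 u err 0.1
2 z mm 87.7 u err -0.4
1 z mm 87.9 u err -0.3
0 z mm 87.3 u err 0.0
s13 loose
3 z mm 78.8 u err -1.0
2 z mm 83.6 u err -1.8
1 z mm 79.3 u err 0.0
3 z mm 88.4 u err 0.2
2 z mm 86.1 u err -0.1
1 z mm 88.2 u err -0.2
0 z mm 86.2 u err 0.0
```

send_rows(series=[{"tx": -5,"ty": 1.5,"tz": 0,"wx": 0,"wy": 0,"wz": 0,"jaw": 1},{"tx": -5,"ty": 1.5,"tz": 0,"wx": 0,"wy": 0,"wz": 0,"jaw": 1},{"tx": 0,"ty": 0,"tz": 0.3,"wx": 0,"wy": 0,"wz": 0,"jaw": 1},{"tx": 0,"ty": 0,"tz": 0,"wx": 0,"wy": 0,"wz": 0,"jaw": 1}])

```text
t: 24.25
tool_pos: [0.5639, 0.1829, 0.1642]
tool_rot: [-0.079, -3.121, -0.004]
contact_force: [-0.0, -0.1, -0.6]
opening: -0.0
```

```bash
python3 - <<'E'
from ov import *
st()
i=ctrl.camera_info("wrist"); pickle.dump(i,open("w22.pkl","wb"))
im=ctrl.get_image("wrist")[:,:,::-1]; cv2.imwrite("pics/w22.png",im)
E
```

```text
t 24.25 pos [0.5639 0.1829 0.1642] yang 87.1 zax [-0.0191  0.0033 -0.9998] F [-0.   -0.13 -0.65] op -0.0
```

View pics/w22.png

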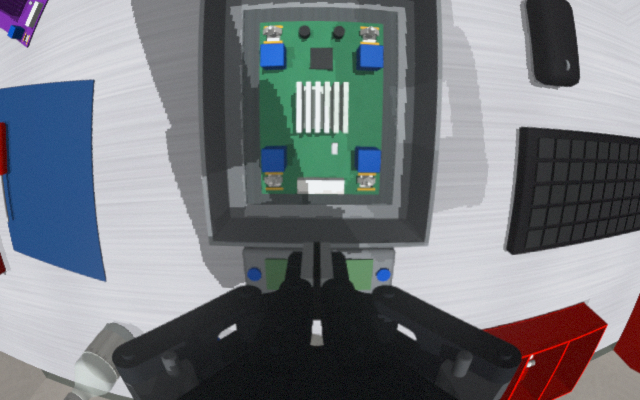

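```bash
python3 - <<'E'
from ov import *
a=cv2.imread("pics/w22.png"); b=cv2.imread("pics/w13.png")
c=lambda im,u,v:cv2.resize(im[v-15:v+15,u-20:u+20],None,fx=9,fy=9,interpolation=cv2.INTER_CUBIC)
n=np.vstack([np.hstack([c(a,272,33),c(a,369,33)]),np.hstack([c(a,273,181),c(a,367,181)])])
cv2.imwrite("pics/w22c.png",n)
i=pickle.load(open("w22.pkl","rb"))
g=lambda u,v:(u,v)
E
```

```text
(no output)
```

View pics/w22c.png

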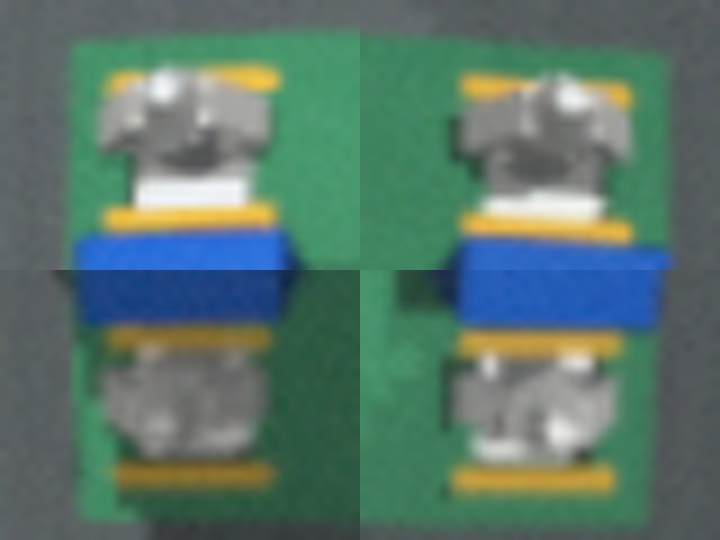

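All four holes show barbs spread over the board, about as wide as the gold strips. I'll verify by touch on pads 1 and 3. If home, contact should come at TCP about 0.101.

send_rows(series=[{"tx": 2.1,"ty": -1.5,"tz": 0,"wx": 0.003,"wy": -0.018,"wz": 0,"jaw": 1},{"tx": 2.1,"ty": -1.3,"tz": 1.0,"wx": 0,"wy": 0,"wz": 0,"jaw": 1},{"tx": 0,"ty": 0,"tz": 1.5,"wx": 0,"wy": 0,"wz": 0,"jaw": 1},{"tx": 0,"ty": 0,"tz": 1.0,"wx": 0,"wy": 0,"wz": 0,"jaw": 1},{"tx": 0,"ty": 0,"tz": 0,"wx": 0,"wy": 0,"wz": 0,"jaw": 1}])

```text
t: 24.92
tool_pos: [0.5162, 0.1566, 0.1284]
tool_rot: [0.079, 3.139, 0.001]
contact_force: [0.4, -0.4, 0.4]
opening: -0.0004
```

```bash
python3 - <<'E'
from ov import *
st();cmd([.5206,.1544,.108],86.8)
E
```

```text
t 24.925 pos [0.5162 0.1566 0.1284] yang 87.12 zax [ 1.2e-03  3.0e-04 -1.0e+00] F [ 0.39 -0.38  0.35] op -0.0004
t 24.925 shift cm [-0.443 -0.203  2.037] [0.0004 0.0011 0.0056]
```

send_rows(series=[{"tx": -0.44,"ty": -0.2,"tz": 0.4,"wx": 0,"wy": 0.001,"wz": 0,"jaw": 1},{"tx": 0,"ty": 0,"tz": 0.6,"wx": 0,"wy": 0,"wz": 0,"jaw": 1},{"tx": 0,"ty": 0,"tz": 0.6,"wx": 0,"wy": 0,"wz": 0,"jaw": 1},{"tx": 0,"ty": 0,"tz": 0.3,"wx": 0,"wy": 0,"wz": 0,"jaw": 1},{"tx": 0,"ty": 0,"tz": 0,"wx": 0,"wy": 0,"wz": 0,"jaw": 1}])

```text
t: 25.55
tool_pos: [0.5224, 0.1548, 0.1087]
tool_rot: [0.078, 3.139, 0.001]
contact_force: [-0.0, 0.2, 0.9]
opening: -0.0001
```

```bash
python3 - <<'E'
from ov import *
st();cmd([.5206,.1544,.103],86.8)
E
```

```text
t 25.55 pos [0.5224 0.1548 0.1087] yang 87.14 zax [ 1.3e-03  7.0e-04 -1.0e+00] F [-0.02  0.19  0.89] op -0.0001
t 25.55 shift cm [ 0.181 -0.049  0.567] [0.0008 0.0012 0.0059]
```

send_rows(series=[{"tx": 0.18,"ty": -0.05,"tz": 0.15,"wx": 0,"wy": 0.001,"wz": 0,"jaw": 1},{"tx": 0,"ty": 0,"tz": 0.15,"wx": 0,"wy": 0,"wz": 0,"jaw": 1},{"tx": 0,"ty": 0,"tz": 0.15,"wx": 0,"wy": 0,"wz": 0,"jaw": 1}])

```text
t: 25.92
tool_pos: [0.5208, 0.1544, 0.1045]
tool_rot: [0.078, 3.139, 0.002]
contact_force: [0.1, 1.1, -0.7]
opening: 0.0001
```

send_rows(series=[{"tx": 0,"ty": 0,"tz": 0.12,"wx": 0,"wy": 0,"wz": 0,"jaw": 1},{"tx": 0,"ty": 0,"tz": 0.12,"wx": 0,"wy": 0,"wz": 0,"jaw": 1}])

```text
t: 26.18
tool_pos: [0.5208, 0.1545, 0.102]
tool_rot: [0.078, 3.139, 0.002]
contact_force: [-0.8, 0.6, 0.1]
opening: 0.0001
```

send_rows(series=[{"tx": 0,"ty": 0,"tz": 0.12,"wx": 0,"wy": 0,"wz": 0,"jaw": 1},{"tx": 0,"ty": 0,"tz": 0.12,"wx": 0,"wy": 0,"wz": 0,"jaw": 1}])

```text
t: 26.42
tool_pos: [0.5209, 0.1545, 0.1004]
tool_rot: [0.078, 3.139, 0.001]
contact_force: [-3.0, -0.4, 5.9]
opening: -0.0003
```

send_rows(series=[{"tx": 0.03,"ty": 0,"tz": 0.18,"wx": 0,"wy": 0,"wz": 0,"jaw": 1},{"tx": 0.03,"ty": 0,"tz": 0.18,"wx": 0,"wy": 0,"wz": 0,"jaw": 1}])

```text
t: 26.68
tool_pos: [0.521, 0.1545, 0.0995]
tool_rot: [0.078, 3.139, 0.001]
contact_force: [-4.5, -1.8, 10.5]
opening: 0.0002
```

send_rows(series=[{"tx": 0.05,"ty": 0,"tz": 0.24,"wx": 0,"wy": 0.002,"wz": 0,"jaw": 1},{"tx": 0.05,"ty": 0,"tz": 0.24,"wx": 0,"wy": 0.002,"wz": 0,"jaw": 1}])

```text
t: 26.92
tool_pos: [0.5211, 0.1545, 0.099]
tool_rot: [-0.077, -3.139, 0.0]
contact_force: [-6.1, -1.3, 12.7]
opening: 0.0002
```

send_rows(series=[{"tx": 0.05,"ty": 0,"tz": 0.28,"wx": 0,"wy": 0.002,"wz": 0,"jaw": 1},{"tx": 0.05,"ty": 0,"tz": 0.28,"wx": 0,"wy": 0.002,"wz": 0,"jaw": 1}])

```text
t: 27.18
tool_pos: [0.5211, 0.1545, 0.0985]
tool_rot: [-0.077, -3.135, 0.002]
contact_force: [-6.8, -1.3, 15.0]
opening: -0.0001
```

Pad1 is home: contact came at about 0.1015, then 5 N/mm, which is the cell alone. Next is pad3.

send_rows(series=[{"tx": 0,"ty": 0,"tz": -0.3,"wx": 0,"wy": 0,"wz": 0,"jaw": 1},{"tx": 0,"ty": 0,"tz": -2.0,"wx": 0,"wy": 0,"wz": 0,"jaw": 1},{"tx": 0,"ty": 0,"tz": -3.5,"wx": 0,"wy": 0,"wz": 0,"jaw": 1},{"tx": 2.5,"ty": 3.0,"tz": -0.5,"wx": 0,"wy": 0,"wz": 0,"jaw": 1},{"tx": 4.0,"ty": 3.2,"tz": 0,"wx": 0,"wy": 0,"wz": 0,"jaw": 1}])

```text
t: 27.8
tool_pos: [0.461, 0.2197, 0.1645]
tool_rot: [-0.085, -3.138, -0.0]
contact_force: [0.3, 0.9, -0.5]
opening: 0.0003
```

send_rows(series=[{"tx": 0,"ty": 0,"tz": 0,"wx": 0,"wy": 0,"wz": 0,"jaw": 1},{"tx": 0,"ty": 0,"tz": 0,"wx": 0,"wy": 0,"wz": 0,"jaw": 1}])

```text
t: 28.05
tool_pos: [0.4596, 0.2212, 0.1642]
tool_rot: [-0.079, -3.139, -0.001]
contact_force: [0.4, -0.4, -0.1]
opening: 0.0
```

```bash
python3 - <<'E'
from ov import *
st();cmd([.4525,.2244,.108],86.8)
E
```

```text
t 28.05 pos [0.4596 0.2212 0.1642] yang 87.12 zax [-1.3e-03  6.0e-04 -1.0e+00] F [ 0.42 -0.43 -0.12] op 0.0
t 28.05 shift cm [0.717 0.286 5.623] [ 0.0006 -0.0013  0.0055]
```

send_rows(series=[{"tx": 0.8,"ty": 0.28,"tz": 1.0,"wx": 0,"wy": 0,"wz": 0,"jaw": 1},{"tx": 0,"ty": 0,"tz": 1.6,"wx": 0,"wy": 0,"wz": 0,"jaw": 1},{"tx": 0,"ty": 0,"tz": 1.4,"wx": 0,"wy": 0,"wz": 0,"jaw": 1},{"tx": 0,"ty": 0,"tz": 0.6,"wx": 0,"wy": 0,"wz": 0,"jaw": 1},{"tx": 0,"ty": 0,"tz": 0,"wx": 0,"wy": 0,"wz": 0,"jaw": 1}])

```text
t: 28.68
tool_pos: [0.4515, 0.2224, 0.1125]
tool_rot: [-0.084, -3.135, 0.002]
contact_force: [0.2, -0.1, 0.2]
opening: -0.0
```

```bash
python3 - <<'E'
from ov import *
st();cmd([.4525,.2244,.104],86.8)
E
```

```text
t 28.675 pos [0.4515 0.2224 0.1125] yang 86.92 zax [-0.005 -0.001 -1.   ] F [ 0.16 -0.06  0.18] op -0.0
t 28.675 shift cm [-0.097  0.211  0.853] [-0.0012 -0.005   0.002 ]
```

send_rows(series=[{"tx": -0.1,"ty": 0.2,"tz": 0.2,"wx": -0.001,"wy": -0.005,"wz": 0,"jaw": 1},{"tx": 0,"ty": 0,"tz": 0.25,"wx": 0,"wy": 0,"wz": 0,"jaw": 1},{"tx": 0,"ty": 0,"tz": 0.2,"wx": 0,"wy": 0,"wz": 0,"jaw": 1}])

```text
t: 29.05
tool_pos: [0.4537, 0.2247, 0.1069]
tool_rot: [0.085, 3.138, 0.001]
contact_force: [0.2, -0.1, -0.3]
opening: 0.0002
```

send_rows(series=[{"tx": 0,"ty": 0,"tz": 0.12,"wx": 0,"wy": 0,"wz": 0,"jaw": 1},{"tx": 0,"ty": 0,"tz": 0.12,"wx": 0,"wy": 0,"wz": 0,"jaw": 1}])

```text
t: 29.3
tool_pos: [0.4539, 0.2248, 0.1047]
tool_rot: [0.084, 3.137, 0.001]
contact_force: [0.8, -0.4, -0.2]
opening: -0.0001
```

send_rows(series=[{"tx": 0,"ty": 0,"tz": 0.12,"wx": 0,"wy": 0,"wz": 0,"jaw": 1},{"tx": 0,"ty": 0,"tz": 0.12,"wx": 0,"wy": 0,"wz": 0,"jaw": 1}])

```text
t: 29.55
tool_pos: [0.454, 0.2248, 0.1023]
tool_rot: [0.084, 3.137, 0.001]
contact_force: [0.4, 0.0, -0.9]
opening: 0.0001
```

send_rows(series=[{"tx": 0.12,"ty": -0.03,"tz": 0.12,"wx": 0,"wy": 0.003,"wz": 0,"jaw": 1},{"tx": 0,"ty": 0,"tz": 0.12,"wx": 0,"wy": 0,"wz": 0,"jaw": 1}])

```text
t: 29.8
tool_pos: [0.4532, 0.2247, 0.1006]
tool_rot: [0.084, 3.139, 0.002]
contact_force: [-2.7, -1.1, 5.7]
opening: -0.0003
```

send_rows(series=[{"tx": 0.02,"ty": 0,"tz": 0.15,"wx": 0,"wy": 0,"wz": 0,"jaw": 1},{"tx": 0.02,"ty": 0,"tz": 0.15,"wx": 0,"wy": 0,"wz": 0,"jaw": 1}])

```text
t: 30.05
tool_pos: [0.4532, 0.2248, 0.0998]
tool_rot: [0.084, 3.139, 0.001]
contact_force: [-3.8, -1.7, 8.7]
opening: -0.0
```

send_rows(series=[{"tx": 0.05,"ty": 0,"tz": 0.22,"wx": 0,"wy": 0,"wz": 0,"jaw": 1},{"tx": 0.05,"ty": 0,"tz": 0.22,"wx": 0,"wy": 0,"wz": 0,"jaw": 1}])

```text
t: 30.3
tool_pos: [0.4532, 0.2248, 0.099]
tool_rot: [0.084, 3.138, -0.0]
contact_force: [-5.3, -2.8, 11.6]
opening: 0.0001
```

send_rows(series=[{"tx": 0.05,"ty": 0,"tz": 0.26,"wx": 0,"wy": 0.002,"wz": 0,"jaw": 1},{"tx": 0.05,"ty": 0,"tz": 0.26,"wx": 0,"wy": 0.002,"wz": 0,"jaw": 1}])

```text
t: 30.55
tool_pos: [0.4532, 0.2249, 0.0986]
tool_rot: [-0.083, -3.139, 0.002]
contact_force: [-6.1, -3.7, 14.5]
opening: 0.0002
```

Pad3 is home too, with contact at about 0.1016. I'll do the same touch check on pad2, then pad0.

send_rows(series=[{"tx": 0,"ty": 0,"tz": -0.3,"wx": 0,"wy": 0,"wz": 0,"jaw": 1},{"tx": 0,"ty": 0,"tz": -2.0,"wx": 0,"wy": 0,"wz": 0,"jaw": 1},{"tx": 0,"ty": -2.5,"tz": -1.0,"wx": 0,"wy": 0,"wz": 0,"jaw": 1},{"tx": 0,"ty": -3.5,"tz": 0,"wx": 0,"wy": 0,"wz": 0,"jaw": 1},{"tx": 0,"ty": 0,"tz": 0,"wx": 0,"wy": 0,"wz": 0,"jaw": 1}])

```text
t: 31.18
tool_pos: [0.4501, 0.1639, 0.1327]
tool_rot: [-0.081, -3.14, 0.002]
contact_force: [-0.9, 0.5, 0.3]
opening: -0.0
```

```bash
python3 - <<'E'
from ov import *
st();cmd([.4488,.1585,.105],86.8)
E
```

```text
t 31.175 pos [0.4501 0.1639 0.1327] yang 87.05 zax [-8.0e-04 -1.1e-03 -1.0e+00] F [-0.93  0.45  0.28] op -0.0
t 31.175 shift cm [ 0.096 -0.544  2.774] [-0.0012 -0.0007  0.0043]
```

send_rows(series=[{"tx": 0.1,"ty": -0.54,"tz": 0.6,"wx": 0,"wy": 0,"wz": 0,"jaw": 1},{"tx": 0,"ty": 0,"tz": 0.8,"wx": 0,"wy": 0,"wz": 0,"jaw": 1},{"tx": 0,"ty": 0,"tz": 0.6,"wx": 0,"wy": 0,"wz": 0,"jaw": 1},{"tx": 0,"ty": 0,"tz": 0.3,"wx": 0,"wy": 0,"wz": 0,"jaw": 1},{"tx": 0,"ty": 0,"tz": 0.15,"wx": 0,"wy": 0,"wz": 0,"jaw": 1}])

```text
t: 31.8
tool_pos: [0.4478, 0.1599, 0.105]
tool_rot: [-0.078, -3.137, 0.001]
contact_force: [-0.8, 0.6, 0.3]
opening: -0.0001
```

send_rows(series=[{"tx": 0,"ty": 0,"tz": 0.12,"wx": 0,"wy": 0,"wz": 0,"jaw": 1},{"tx": 0,"ty": 0,"tz": 0.12,"wx": 0,"wy": 0,"wz": 0,"jaw": 1}])

```text
t: 32.05
tool_pos: [0.4479, 0.1601, 0.1026]
tool_rot: [-0.077, -3.138, 0.001]
contact_force: [0.5, -0.1, -0.6]
opening: 0.0001
```

send_rows(series=[{"tx": 0,"ty": 0,"tz": 0.12,"wx": 0,"wy": 0,"wz": 0,"jaw": 1},{"tx": 0,"ty": 0,"tz": 0.12,"wx": 0,"wy": 0,"wz": 0,"jaw": 1}])

```text
t: 32.3
tool_pos: [0.4481, 0.1602, 0.1007]
tool_rot: [-0.077, -3.138, 0.001]
contact_force: [-3.2, 0.7, 4.1]
opening: 0.0005
```

Contact at about 0.1015 again. Brief firm push, then pad0.

send_rows(series=[{"tx": 0.03,"ty": -0.02,"tz": 0.2,"wx": 0,"wy": 0,"wz": 0,"jaw": 1},{"tx": 0.03,"ty": -0.02,"tz": 0.22,"wx": 0,"wy": 0,"wz": 0,"jaw": 1},{"tx": 0.03,"ty": -0.02,"tz": 0.24,"wx": 0,"wy": 0,"wz": 0,"jaw": 1}])

```text
t: 32.67
tool_pos: [0.4482, 0.1601, 0.0988]
tool_rot: [-0.077, -3.138, -0.0]
contact_force: [-7.3, -0.6, 13.3]
opening: -0.0001
```

send_rows(series=[{"tx": 0,"ty": 0,"tz": -0.3,"wx": 0,"wy": 0,"wz": 0,"jaw": 1},{"tx": 0,"ty": 0,"tz": -2.0,"wx": 0,"wy": 0,"wz": 0,"jaw": 1},{"tx": 0,"ty": 0,"tz": -4.0,"wx": 0,"wy": 0,"wz": 0,"jaw": 1},{"tx": -3.5,"ty": 3,"tz": 0,"wx": 0,"wy": 0,"wz": 0,"jaw": 1},{"tx": -4,"ty": 3,"tz": 0,"wx": 0,"wy": 0,"wz": 0,"jaw": 1}])

```text
t: 33.3
tool_pos: [0.5276, 0.2167, 0.1658]
tool_rot: [0.08, 3.137, 0.002]
contact_force: [-0.4, -0.4, 0.2]
opening: -0.0002
```

send_rows(series=[{"tx": 0,"ty": 0,"tz": 0,"wx": 0,"wy": 0,"wz": 0,"jaw": 1}])

```text
t: 33.42
tool_pos: [0.5296, 0.2178, 0.1655]
tool_rot: [0.079, 3.137, 0.003]
contact_force: [0.3, 0.2, 0.3]
opening: 0.0002
```

```bash
python3 - <<'E'
from ov import *
st();cmd([.5243,.2203,.105],86.8)
E
```

```text
t 33.425 pos [0.5296 0.2178 0.1655] yang 87.12 zax [ 0.0038  0.0016 -1.    ] F [0.27 0.24 0.28] op 0.0002
t 33.425 shift cm [0.56  0.207 6.052] [0.0018 0.0037 0.0055]
```

send_rows(series=[{"tx": 0.7,"ty": 0.2,"tz": 1.0,"wx": 0.002,"wy": 0.004,"wz": 0,"jaw": 1},{"tx": 0.1,"ty": 0,"tz": 1.6,"wx": 0,"wy": 0,"wz": 0,"jaw": 1},{"tx": 0,"ty": 0,"tz": 1.5,"wx": 0,"wy": 0,"wz": 0,"jaw": 1},{"tx": 0,"ty": 0,"tz": 0.8,"wx": 0,"wy": 0,"wz": 0,"jaw": 1},{"tx": 0,"ty": 0,"tz": 0,"wx": 0,"wy": 0,"wz": 0,"jaw": 1}])

```text
t: 34.05
tool_pos: [0.5173, 0.2186, 0.1105]
tool_rot: [-0.08, -3.135, 0.003]
contact_force: [-0.0, 0.1, -0.6]
opening: 0.0
```

```bash
python3 - <<'E'
from ov import *
st();cmd([.5243,.2203,.105],86.8)
E
```

```text
t 34.05 pos [0.5173 0.2186 0.1105] yang 87.08 zax [-0.0052 -0.0018 -1.    ] F [-0.03  0.06 -0.55] op 0.0
t 34.05 shift cm [-0.691  0.205  0.544] [-0.0021 -0.0051  0.0048]
```

send_rows(series=[{"tx": -0.65,"ty": 0.2,"tz": 0.1,"wx": -0.002,"wy": -0.005,"wz": 0,"jaw": 1},{"tx": 0,"ty": 0,"tz": 0.2,"wx": 0,"wy": 0,"wz": 0,"jaw": 1},{"tx": 0,"ty": 0,"tz": 0.2,"wx": 0,"wy": 0,"wz": 0,"jaw": 1}])

```text
t: 34.42
tool_pos: [0.5256, 0.2206, 0.1067]
tool_rot: [0.081, 3.137, 0.001]
contact_force: [0.1, 1.0, -0.1]
opening: 0.0003
```

send_rows(series=[{"tx": 0,"ty": 0,"tz": 0.15,"wx": 0,"wy": 0,"wz": 0,"jaw": 1},{"tx": 0,"ty": 0,"tz": 0.15,"wx": 0,"wy": 0,"wz": 0,"jaw": 1}])

```text
t: 34.67
tool_pos: [0.5259, 0.2207, 0.1039]
tool_rot: [0.081, 3.137, 0.002]
contact_force: [0.3, 0.0, -0.3]
opening: -0.0001
```

send_rows(series=[{"tx": 0,"ty": 0,"tz": 0.12,"wx": 0,"wy": 0,"wz": 0,"jaw": 1},{"tx": 0,"ty": 0,"tz": 0.12,"wx": 0,"wy": 0,"wz": 0,"jaw": 1}])

```text
t: 34.92
tool_pos: [0.5259, 0.2207, 0.1014]
tool_rot: [0.08, 3.137, 0.002]
contact_force: [0.2, -0.6, 1.2]
opening: -0.0001
```

send_rows(series=[{"tx": 0,"ty": 0,"tz": 0.15,"wx": 0,"wy": 0,"wz": 0,"jaw": 1},{"tx": 0,"ty": 0,"tz": 0.18,"wx": 0,"wy": 0,"wz": 0,"jaw": 1}])

```text
t: 35.17
tool_pos: [0.526, 0.2208, 0.0998]
tool_rot: [0.08, 3.137, 0.001]
contact_force: [-4.4, -1.3, 9.0]
opening: -0.0002
```

All four touch at the same height. Retreat, then a final look.

send_rows(series=[{"tx": 0,"ty": 0,"tz": -0.3,"wx": 0,"wy": 0,"wz": 0,"jaw": 1},{"tx": 0,"ty": 0,"tz": -2.0,"wx": 0,"wy": 0,"wz": 0,"jaw": 1},{"tx": 0,"ty": 0,"tz": -5.0,"wx": 0,"wy": 0,"wz": 0,"jaw": 1},{"tx": -3.0,"ty": -2.0,"tz": -2,"wx": 0,"wy": 0,"wz": 0,"jaw": 1},{"tx": -2.0,"ty": -2.0,"tz": 0,"wx": 0,"wy": 0,"wz": 0,"jaw": 1}])

```text
t: 35.8
tool_pos: [0.5744, 0.1787, 0.1996]
tool_rot: [0.075, 3.134, 0.002]
contact_force: [-0.3, -0.5, -0.7]
opening: 0.0001
```

send_rows(series=[{"tx": 0,"ty": 0,"tz": 0,"wx": 0,"wy": 0,"wz": 0,"jaw": 1},{"tx": 0,"ty": 0,"tz": 0,"wx": 0,"wy": 0,"wz": 0,"jaw": 1},{"tx": 0,"ty": 0,"tz": 0,"wx": 0,"wy": 0,"wz": 0,"jaw": 1}])

```text
t: 36.17
tool_pos: [0.575, 0.1786, 0.202]
tool_rot: [0.077, 3.132, 0.004]
contact_force: [0.3, -0.0, -0.3]
opening: 0.0003
```

```bash
python3 - <<'E'
from ov import *
st()
i=ctrl.camera_info("wrist"); pickle.dump(i,open("w23.pkl","wb"))
im=ctrl.get_image("wrist")[:,:,::-1]; cv2.imwrite("pics/w23.png",im)
crop(im,230,10,160,190,3,"pics/w23c.png")
cv2.imwrite("pics/sc23.png",ctrl.get_image("scene")[:,:,::-1])
E
```

```text
t 36.175 pos [0.575  0.1786 0.202 ] yang 87.18 zax [ 0.0092  0.0022 -1.    ] F [ 0.34 -0.04 -0.27] op 0.0003
```

View pics/w23c.png

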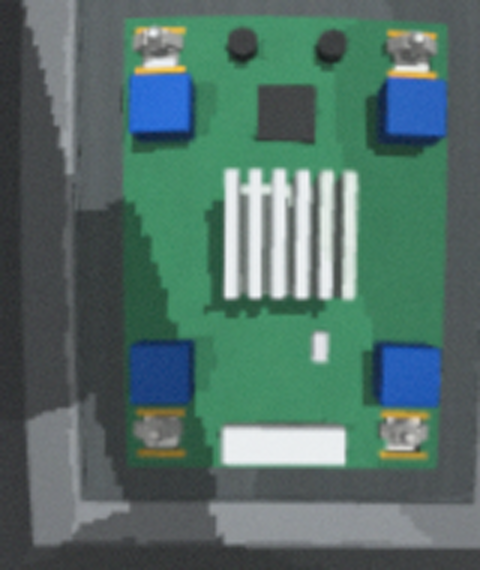

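View pics/sc23.png

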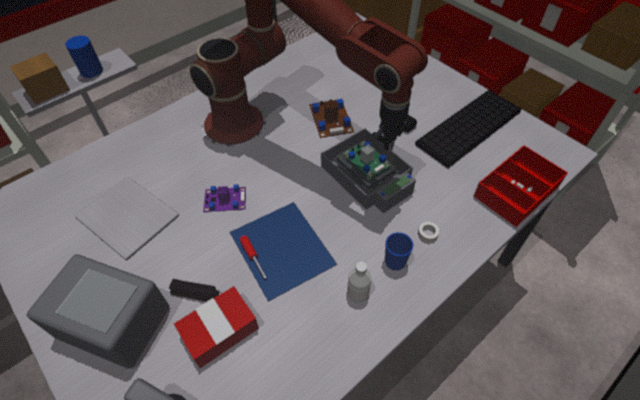

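The board sits flat, with the barbs spread over it at all four holes. The connector faces the display, the other things are where they were, and the arm is clear. Handing in.

```bash
python3 -c "
from station import ctrl
print(ctrl.finish_job())"
```

```text
the job is handed in; nothing more can be done
None
```

The green board is snapped home on all four standoffs, with its white connector towards the scale's display. I released it, moved the arm clear and handed the job in at about 36 s. No verdict was reported.

- **Placing:** I lifted the board by the heat sink and set it over the posts. After release the tips showed through all four holes.
- **Pressing:** I pushed down only on relays 0 and 2. The highest reading I saw while pushing was about 18 N. I read force only at the end of each call, so a short peak in between could have gone unseen.
- **Clicks:** I saw three force drops, not four: one on relay 0 (about 10 to 4 N) and two on relay 2 (about 8 to 4 N and 18 to 15 N). I can't say which drop was post 1 or post 3.
- **Last checks by touch:** I touched every relay in turn. All four made contact at the same height, within about 0.5 mm (tool at about 0.1015 m), against about 0.1096 m at relay 0 while the board was loose. Pushing relays 1, 2 and 3 to 13–15 N, and relay 0 to 9 N, gave no further click, only stiffness close to the load cell's own.
- **Last checks by camera:** The wrist view shows the barbs spread over the board at all four holes, and nothing else on the bench has visibly moved. The side camera read the post tips about 3 mm too high, so I did not rely on it for heights.

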